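Run a tray of brass tubes through the tube tester

ROBOT

A 6-joint arm with a two-finger parallel gripper is mounted at the origin on a cart in front of the work surface, level with it; the furniture and walls round the work are solid. World frame = base frame: x ahead of the robot, y to its left, z up, the work surface at z = 0. Lengths are in m, angles in rad, forces in N, time in s.
With the tool pointing down it reaches from about 0.35 to 0.975 m from the base axis. Payload 4.9 kg.
Tool frame: the origin (TCP) lies at the very end of the fingers, on their centre line; the grasp point (between the pads) lies 19 mm behind it (ctrl.grasp_offset is the distance from the TCP to the grasp point, in m); y points along the fingers, z is the direction in which the jaws open and shut, and the axes are right-handed (so a half turn about y gives the same grasp; the last joint's range is limited). The gripper opens to 85 mm and grips with 20 to 120 N. Pads are 22 mm wide; open, the fingers measure 114 mm over their backs; the gripper's body (76 mm by 85 mm) begins 54 mm behind the grasp point. The pads swing forward as they close: fully open they stand 13 mm farther back than shut.
Start: joints at [-1.24, 0.053, 1.613, -0, 1.476, -0.119], TCP at [0.272, -0.563, 0.231] pointing down, gripper open.
Joint ranges: [-3.01, 3.01], [-1.01, 2.22], [0.06, 2.58], [-1.02, 4.17], [0.09, 2.62], [-3.14, 3.14]. Speed limits (rad/s): [2.57, 2.57, 3.14, 3.14, 3.14, 3.14].

INTERFACE

Orientations are given as a rotation vector (axis times angle).
In Python, from station import ctrl, eyes, finish_job, find_in, regions_of, pinpoint gives the robot as it stands.
- The arm moves only by the tool play_rows, never from a script. Its argument "moves" is a list of rows, each an object of numbers: "x", "y", "z": the shift along the world's x, y, z in cm; "turn": the turn about the world's z in degrees; "jaw": the finger opening in cm, from 0 to 8.54. A call has 1 to 8 rows; each row shifts and turns the commanded pose from where the row before left it; what a row does not reach is not made up. A row lasts 1/12 s, in which the tool goes at most 41.7 mm and 7.16 degrees, less where a joint would pass 70% of its speed; a pose out of reach is approached as far as the arm can. A call is refused whole if a number of a shift passes 4.17 or a number of a turn 7.16, either way. A call with a gripper value outside its range is refused whole. The fingers move at their own pace and stop on an object; "squeeze" is the grip in N (left out, the last holds). Time passes only in rows, so rows that do not move let the fingers close. It gives the time, the measured TCP pose, the force and the opening at its end, in the units of the state.
- ctrl.get_obs(): the state, without advancing time (a new reading comes with each control period).
- eyes.get_image(name): name is "side" or "top"; returns a dict with "img" (420x560x3 uint8, red, green, blue), "camera_matrix" (3x3 intrinsics, pixels), "cam_to_world" (4x4, takes a point from camera to world coordinates). Camera axes: x right, y up, looking along -z (the intrinsics and any distortion apply to the point x, -y, -z); pixel columns grow to the right and rows downward; lengths in m; the calibration is good to about 2 mm. A picture is of the moment at which its call begins. There is no depth.
- finish_job(): hands the job in, once; it reports no verdict.
Trained networks look in the newest picture that a camera, given by its name, has taken for a name from the list of things; names that differ only in an ending like _2 or _b are one class to them, and where a whole thing is asked for, a point or a joint stands for the part that bears it (a point fixed in the world has none). Each returns a list of dicts, best first, with "score" (0 to 1); they miss things now and then, are a little off and sometimes report something else, mostly with a low value. They report only what shows in the picture. A call takes as long as a camera call.
- find_in(camera, query): "point" ([column, row] in pixels, amid what is visible of it).
- regions_of(camera, query): "pixels" (420x560 bool, what is visible of it) and "point" ([column, row] in pixels, amid what is visible of it).
- pinpoint(camera, query): "point" ([column, row] in pixels: a listed point, or the origin of a listed thing).
The state is a dict: "t": time; "q": joint angles; "dq": joint speeds; "effort": joint torques, N m; "tool_pos": TCP position; "tool_rot": TCP orientation; "contact_force": force on the tool from outside, world axes, zero at the start; "wrist_torque": the same for the moment, N m; "opening": finger opening in m.
Only numpy, scipy, OpenCV 4.12 (cv2) and the standard library are available. Lean on these libraries where they do the work, as an engineer would, in place of code of your own. Each camera call takes 0.05 s, during which the arm holds its last target.

TASK

Slide every tube from the grey tray, nose first, into a bore of the tube tester, one tube to a bore, just until its red ring is level with the front face, and turn the dial so that its white pointer line stands at the red mark. With all the tubes in and the dial set, press the green membrane key until you feel it bottom. Then draw the tubes out again, lay them flat in the grey tray, and leave the dial at the red mark.

Things in the scene. Friction and masses are not known exactly. Their poses are not given: they have to be found in the camera images.
- grip_a (a point): tube A: black square grip (18 x 18 x 40 mm) with a round brass tube of 16 mm diameter standing 90 mm out of its front, nose tapered; 130 mm long over all, 60 g. The point is the grip's centre, on the axis; x points along the axis to the tip (x = +110 mm); the painted red ring is at x = +34 mm, the rear end at -20 mm. Lying flat, the axis is 9 mm above the support. May be absent
- grip_b (a point): tube B: black square grip (18 x 18 x 40 mm) with a round brass tube of 16 mm diameter standing 90 mm out of its front, nose tapered; 130 mm long over all, 60 g. The point is the grip's centre, on the axis; x points along the axis to the tip (x = +110 mm); the painted red ring is at x = +34 mm, the rear end at -20 mm. Lying flat, the axis is 9 mm above the support. May be absent
- grip_c (a point): tube C: black square grip (18 x 18 x 40 mm) with a round brass tube of 16 mm diameter standing 90 mm out of its front, nose tapered; 130 mm long over all, 60 g. The point is the grip's centre, on the axis; x points along the axis to the tip (x = +110 mm); the painted red ring is at x = +34 mm, the rear end at -20 mm. Lying flat, the axis is 9 mm above the support. May be absent
- bore_1 (a point): centre of the left bore's mouth (seen from the robot) in the black front face of the fixed grey tube tester, 75 mm above the board; x points level into the bore, y left, z up. Bore 20.5 mm in diameter, 60 mm from the next, 96 mm deep: nothing stops a tube at its ring (its grip strikes the face 14 mm later); friction keeps it there. Tester: 196 mm wide, 106 deep, 108 high
- bore_2 (a point): centre of the middle bore's mouth (seen from the robot) in the black front face of the fixed grey tube tester, 75 mm above the board; x points level into the bore, y left, z up. Bore 20.5 mm in diameter, 60 mm from the next, 96 mm deep: nothing stops a tube at its ring (its grip strikes the face 14 mm later); friction keeps it there. Tester: 196 mm wide, 106 deep, 108 high
- bore_3 (a point): centre of the right bore's mouth (seen from the robot) in the black front face of the fixed grey tube tester, 75 mm above the board; x points level into the bore, y left, z up. Bore 20.5 mm in diameter, 60 mm from the next, 96 mm deep: nothing stops a tube at its ring (its grip strikes the face 14 mm later); friction keeps it there. Tester: 196 mm wide, 106 deep, 108 high
- dial (a joint): angle of the black dial on top of the tester, rad; 0 with its white pointer line towards the tester's front, growing clockwise seen from above; scale ticks are 0.524 rad (30 degrees) apart from 0; the red mark is the fourth tick, at 1.571 rad (pointer to the tester's left); range 0 to 4.7; it stays where it is left (0.04 N m of friction)
- dial_grip (a point): point on the dial's axis at the height to grip. The dial's grip is a bar 42 mm long, 14 mm thick, 32 mm high, standing on a disc of 44 mm; the bar's top is 7 mm above this point. The point turns with the knob: x runs along the bar, and the white pointer line lies at the -x end
- key_top (a point): centre of the top of the green square membrane key, 32 x 32 mm, on top of the tester at the right; pressed straight down it yields only 2 mm, from about 2 N to 6 N fully down, and it registers from about 5 N (1.4 mm)
- start_key (a joint): travel of the green key, m, 0 to 0.002, growing as it is pressed; springs back
- tray_in (a point): centre of the inner floor of the grey tray, fixed, inside 162 mm along its x by 166 mm along its y, floor 5 mm above the board, walls 9 mm above the floor; two ribs 4 mm wide and 3.5 mm high run along x at y = -27 and +27 mm and part three lanes, a tube to each at the start, nose towards +x
- microscope_head (a point): fixed obstacle to the left of the work: middle of the stereo microscope's head, which fills about x 0.45 to 0.60, y 0.00 to 0.19 m, from 0.19 to 0.41 m above the board; its boom runs from it to the far end of the bench at the same height. Keep clear of it, also on the way in (a motor hangs farther left, at x 0.26 to 0.34, y 0.45 to 0.54, from 0.25 m up)
- jar_mid (a point): bystander: jar with green label and black lid, 45 mm across, 105 mm tall; the point is on its axis 50 mm up
- spool_mid (a point): bystander: solder spool, 46 mm across, 32 mm tall, standing upright; the point is its centre
- wax_mid (a point): bystander: blue wax block, 38 x 52 x 26 mm; the point is its centre

How it is judged:
By the outcome, as a careful person would: the job done as asked, in the order asked, and still so for the second after the job is handed in, with the robot touching nothing.
Of tube_a, tube_b, tube_c only 2 to 3 are there at a start; the rules pass over those that are not, and their reading is None.
At some moment in a run one of tube_a, tube_b, tube_c may be knocked a few centimetres aside while the robot is not near it.
Once in a run the grip may slacken for a moment while it holds something.
It also fails if it takes over 210 s, if anything falls off the work surface, if the arm or the gripper's body presses on something with over 40 N, if the wrist force passes 120 N, or if a joint passes its speed limit or range.

## Working session

There is one attempt and no reset: what is moved stays moved. The work goes in short steps, Python scripts to look and compute and a tool call to move; the robot and the scene stay as the last step left them, time stands still between calls to the robot, and variables do not carry over. Pictures are saved under pics/ and viewed, and the job is handed in when it is done.

Besides the shell and the picture viewer there is one more tool, called as name(argument=value, ...), one argument or row to a line, values as JSON. play_rows: Moves the arm, as the interface text tells. Its arguments: {"type":"object","properties":{"moves":{"type":"array"},"squeeze":{"type":"number"}},"required":["moves"]}

```bash
ls; mkdir -p pics
cat > h.py <<'E'
import numpy as np,cv2
from station import ctrl,eyes,finish_job,find_in,regions_of,pinpoint
def shot(n,f,crop=None,s=1):
    d=eyes.get_image(n);im=d["img"][:,:,::-1].copy()
    if crop: a,b,c,e=crop; im=im[b:e,a:c]
    if s!=1: im=cv2.resize(im,None,fx=s,fy=s,interpolation=cv2.INTER_CUBIC)
    cv2.imwrite("pics/"+f,im); return d
def ray(d,p):
    K=d["camera_matrix"];T=d["cam_to_world"]
    v=np.array([(p[0]-K[0,2])/K[0,0],-(p[1]-K[1,2])/K[1,1],-1.])
    return T[:3,3],T[:3,:3]@v
def atz(d,p,z):
    o,v=ray(d,p);return o+v*(z-o[2])/v[2]
def proj(d,P):
    K=d["camera_matrix"];T=d["cam_to_world"]
    c=T[:3,:3].T@(np.array(P)-T[:3,3]);return np.array([K[0,2]+K[0,0]*c[0]/-c[2],K[1,2]+K[1,1]*-c[1]/-c[2]])
def tri(d1,p1,d2,p2):
    o1,v1=ray(d1,p1);o2,v2=ray(d2,p2);v1=v1/np.linalg.norm(v1);v2=v2/np.linalg.norm(v2)
    A=np.stack([v1,-v2],1);s=np.linalg.lstsq(A,o2-o1,rcond=None)[0]
    a=o1+s[0]*v1;b=o2+s[1]*v2;return (a+b)/2,np.linalg.norm(a-b)
E
python3 - <<'E'
from h import *
np.set_printoptions(precision=4,suppress=True)
o=ctrl.get_obs()
for k in o: print(k,o[k])
D={}
for n in("side","top"):
    D[n]=shot(n,n+"0.png");print(n,D[n]["cam_to_world"],D[n]["camera_matrix"])
for q in["grip_a","bore_1","dial_grip","dial","key_top","tray_in","jar_mid","spool_mid","wax_mid"]:
    for n in("side","top"):
        try: print(q,n,[(np.round(r["point"],1).tolist(),round(r["score"],2)) for r in pinpoint(n,q)])
        except Exception as e: print(q,n,e)
print([a for a in dir(ctrl) if a[0]!='_'])
E
```

```text
pics
t 0.0
q [-1.24    0.0534  1.6143 -0.      1.476  -0.119 ]
dq [-0.0006 -0.0004 -0.0006  0.0001  0.001   0.0013]
effort [ -0.0005 -39.3678 -37.0177  -0.0002   0.007    0.    ]
tool_pos [ 0.2715 -0.5622  0.2301]
tool_rot [-0.4513  1.9741 -1.9699]
contact_force [-0.3384  0.0394 -0.4582]
wrist_torque [ 0.048  -0.0042  0.0069]
opening 0.08493801725304732
side [[ 0.9999 -0.0132 -0.0049  0.517 ]
 [ 0.0049  0.6496 -0.7603 -0.9326]
 [ 0.0132  0.7602  0.6496  0.8493]
 [ 0.      0.      0.      1.    ]] [[402.2143   0.     285.1605]
 [  0.     402.2143 206.2615]
 [  0.       0.       1.    ]]
top [[-0.0233  0.9751 -0.2206  0.3472]
 [-0.9997 -0.0238  0.0005 -0.143 ]
 [-0.0047  0.2206  0.9754  1.0385]
 [ 0.      0.      0.      1.    ]] [[393.8964   0.     279.3561]
 [  0.     393.8964 213.291 ]
 [  0.       0.       1.    ]]
grip_a side [([233.0, 261.7], 0.55)]
grip_a top [([287.1, 275.6], 0.83), ([298.9, 284.4], 0.58)]
bore_1 side [([294.7, 263.4], 0.85), ([309.2, 232.6], 0.73), ([302.0, 245.8], 0.69)]
bore_1 top [([300.5, 211.9], 0.79), ([322.9, 218.9], 0.74)]
dial_grip side [([330.7, 224.0], 0.73), ([329.3, 211.1], 0.23)]
dial_grip top [([294.6, 173.2], 0.66), ([276.0, 208.7], 0.52), ([238.1, 181.8], 0.22)]
dial side it knows: bore, dial_grip, grip, jar_mid, key_top, microscope_head, spool_mid, tray_in, wax_mid
dial top it knows: bore, dial_grip, grip, jar_mid, key_top, microscope_head, spool_mid, tray_in, wax_mid
key_top side [([322.8, 257.1], 0.62)]
key_top top [([326.6, 185.1], 0.49)]
tray_in side [([250.7, 267.1], 0.65)]
tray_in top [([326.2, 188.0], 0.28)]
jar_mid side [([321.9, 255.3], 0.57), ([331.4, 212.3], 0.54)]
jar_mid top [([235.2, 184.2], 0.96)]
spool_mid side [([238.8, 194.9], 0.6)]
spool_mid top [([195.7, 291.5], 0.79), ([301.7, 284.6], 0.21)]
wax_mid side [([232.0, 324.1], 0.57)]
wax_mid top [([374.1, 280.2], 0.64)]
['MotionError', 'get_obs', 'grasp_offset']
```

View pics/side0.png

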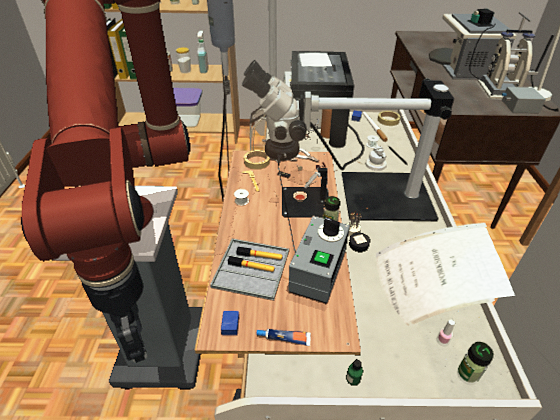

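View pics/top0.png

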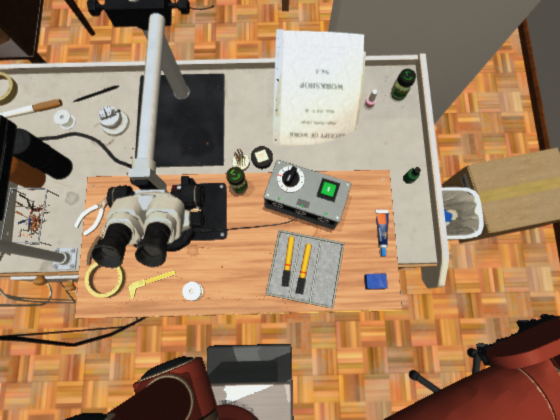

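```bash
python3 - <<'E'
from h import *
shot("side","s1.png",(170,170,370,340),4)
shot("top","t1.png",(180,140,380,340),3.9)
E
python3 -c "
import cv2
for f in('s1','t1'):print(cv2.imread('pics/%s.png'%f).shape)
a=cv2.imread('pics/t1.png');cv2.imwrite('pics/t1.png',cv2.resize(a,(600,600)))"
```

```text
(680, 800, 3)
(780, 780, 3)
```

View pics/t1.png

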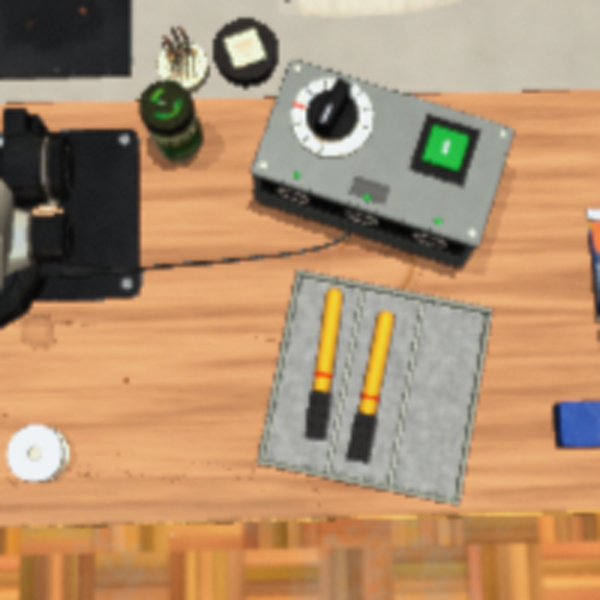

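Run:
```python
import cv2
a=cv2.imread('pics/s1.png');cv2.imwrite('pics/s1b.png',cv2.resize(a,(700,595)))
```

```text
(no output)
```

View pics/s1b.png

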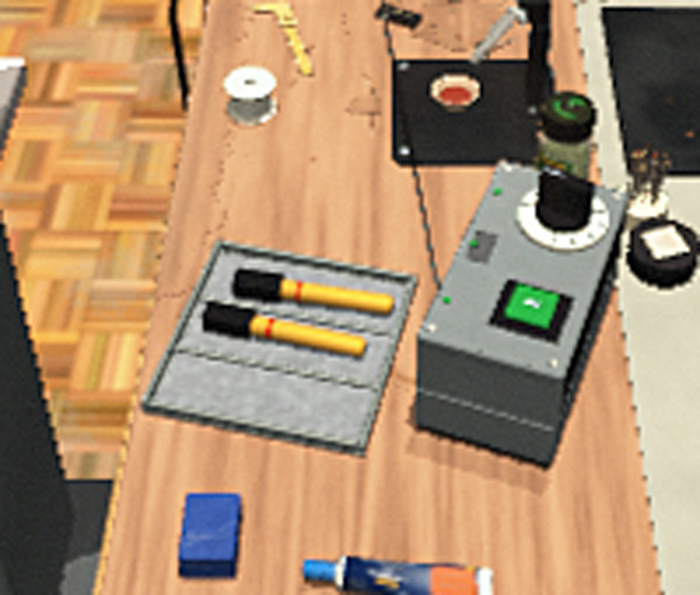

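Run:
```python
from h import *
shot("top","t2.png",(255,155,355,230),8)
shot("top","t3.png",(260,225,350,312),6.8)
shot("side","s2.png",(280,205,360,305),6)
shot("side","s3.png",(205,230,295,302),8)
```

```text
(no output)
```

View pics/t2.png

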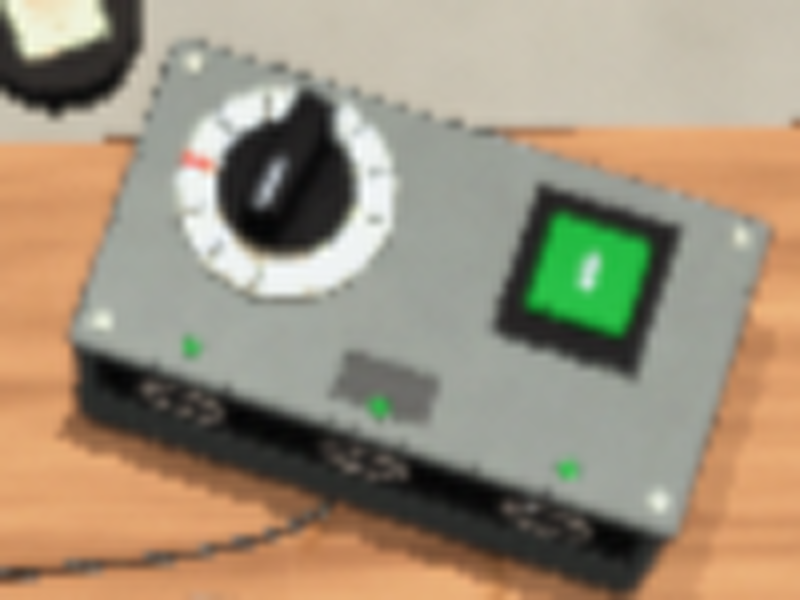

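View pics/t3.png

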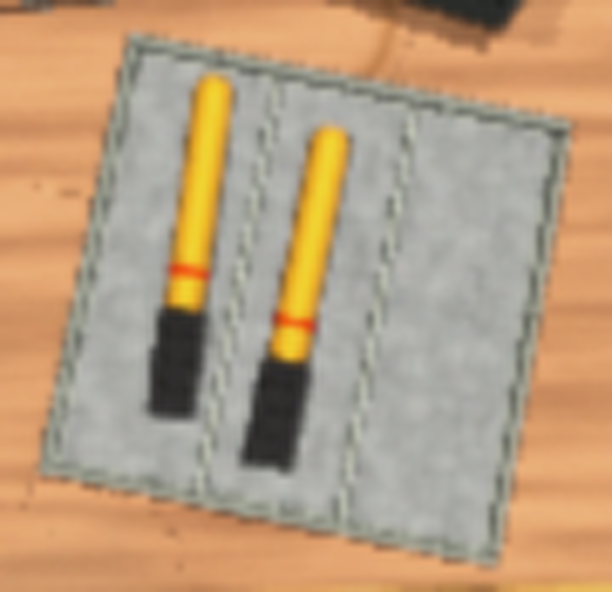

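View pics/s2.png

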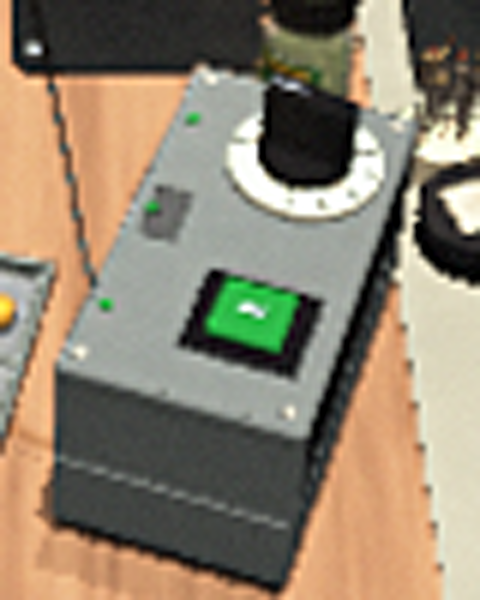

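View pics/s3.png

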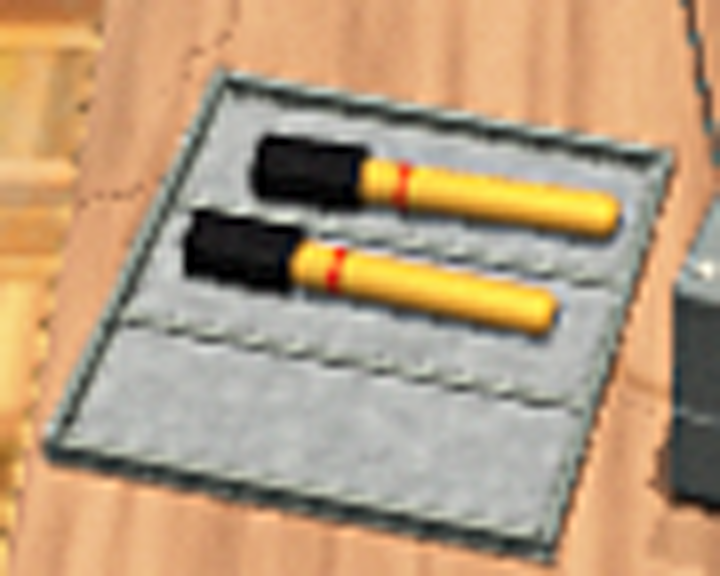

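```bash
cat > fit.py <<'E'
from h import *
from scipy.optimize import least_squares
np.set_printoptions(precision=4,suppress=True)
T=eyes.get_image("top");S=eyes.get_image("side")
def un(p,s,o): return [(p[0]+.5)/s-.5+o[0],(p[1]+.5)/s-.5+o[1]]
t2=lambda *p:un(p,8,(255,155));t3=lambda *p:un(p,6.8,(260,225));s2=lambda *p:un(p,6,(280,205));s3=lambda *p:un(p,8,(205,230))
def fit(obs,x0,free=0):
    # obs: (cam,pix,local xyz)
    def R(x):
        c,s=np.cos(x[2]),np.sin(x[2]);r=[]
        for cam,p,l in obs:
            P=[x[0]+c*l[0]-s*l[1],x[1]+s*l[0]+c*l[1],l[2]]
            r+=list(proj(cam,P)-p)
        return np.array(r)
    f=least_squares(R,x0);return f.x,R(f.x).reshape(-1,2)
# tester: local origin = middle bore mouth projected, x into
L=lambda a,b,z=.108:(a,b,z)
tt=[(T,t2(185,42),L(.106,.098)),(T,t2(772,225),L(.106,-.098)),(T,t2(672,535),L(0,-.098)),(T,t2(72,340),L(0,.098))]
ss=[(S,s2(195,65),L(0,.098)),(S,s2(57,365),L(0,-.098)),(S,s2(305,437),L(.106,-.098)),(S,s2(418,120),L(.106,.098))]
bb=[(T,t2(180,400),(0,.06,.075)),(T,t2(365,460),(0,0,.075)),(T,t2(548,520),(0,-.06,.075))]
for n,o in(("T",tt),("S",ss),("B",bb),("all",tt+ss+bb)):
    x,r=fit(o,[.55,-.2,-.3]);print("tester",n,x,np.degrees(x[2]),"\n",r.round(1).tolist())
w=.086
for wl in (.002,.003,.004):
    a,b=.081+wl,.083+wl
    ty=[(T,t3(130,38),L(a,b,.014)),(T,t3(570,122),L(a,-b,.014)),(T,t3(495,562),L(-a,-b,.014)),(T,t3(42,475),L(-a,b,.014))]
    sy=[(S,s3(225,72),L(-a,b,.014)),(S,s3(668,155),L(a,b,.014)),(S,s3(550,558),L(a,-b,.014)),(S,s3(48,450),L(-a,-b,.014))]
    for n,o in(("T",ty),("S",sy),("all",ty+sy)):
        x,r=fit(o,[.4,-.2,-.3]);print("tray",wl,n,x,np.degrees(x[2]),abs(r).max())
for n,tip,rear,ring in(("A",t3(217,75),t3(172,415),t3(188,270)),("B",t3(332,127),t3(268,467),t3(294,323))):
    a=atz(T,tip,.014);b=atz(T,rear,.014);c=atz(T,ring,.014);d=a-b;print(n,"tip",a,"rear",b,"ring",c,np.linalg.norm(d),np.degrees(np.arctan2(d[1],d[0])),"grip",b+d/np.linalg.norm(d)*.02)
for n,tip,rear,ring in(("A",s3(620,215),s3(257,170),s3(403,190)),("B",s3(555,312),s3(188,245),s3(338,270))):
    a=atz(S,tip,.014);b=atz(S,rear,.014);c=atz(S,ring,.014);d=a-b;print(n,"tip",a,"rear",b,"ring",c,np.linalg.norm(d),np.degrees(np.arctan2(d[1],d[0])),"grip",b+d/np.linalg.norm(d)*.02)
print("key",atz(T,t2(588,275),.112),atz(S,s2(255,315),.112))
print("key tri",tri(T,t2(588,275),S,s2(255,315)))
print("dial disc",atz(T,t2(287,188),.11),atz(S,s2(306,160),.11))
from scipy.spatial.transform import Rotation as Ro
print(Ro.from_rotvec(ctrl.get_obs()["tool_rot"]).as_matrix(),ctrl.grasp_offset)
E
python3 fit.py
```

```text
tester T [ 0.5651 -0.1957 -0.35  ] -20.054944920353496 
 [[-1.0, -1.3], [0.9, -0.2], [1.0, 1.0], [-0.9, 0.3]]
tester S [ 0.5643 -0.1934 -0.3416] -19.569612553668467 
 [[-0.1, -0.3], [-0.7, 0.2], [0.4, 0.2], [0.3, -0.3]]
tester B [ 0.5671 -0.1954 -0.3483] -19.954882647199828 
 [[0.3, 0.1], [-0.2, -0.0], [-0.2, -0.1]]
tester all [ 0.5653 -0.1951 -0.3472] -19.895281011001533 
 [[-1.4, -1.3], [0.6, -0.4], [0.7, 0.9], [-1.2, 0.3], [0.5, 0.1], [-0.5, 0.6], [0.6, 0.9], [0.9, 0.4], [0.2, 0.8], [-0.3, 0.7], [-0.3, 0.6]]
tray 0.002 T [ 0.4324 -0.2065 -0.217 ] -12.432066251248365 0.7855271196335707
tray 0.002 S [ 0.4326 -0.21   -0.228 ] -13.061010374714353 1.3611501619915884
tray 0.002 all [ 0.4324 -0.2077 -0.2217] -12.700580358523101 2.2393744569513956
tray 0.003 T [ 0.4325 -0.2065 -0.217 ] -12.431937651375005 0.4193342259817996
tray 0.003 S [ 0.4326 -0.2097 -0.228 ] -13.06263620710703 1.0720506306599304
tray 0.003 all [ 0.4325 -0.2076 -0.2217] -12.701308059563628 1.8836737964765007
tray 0.004 T [ 0.4326 -0.2065 -0.217 ] -12.431810799304133 0.5812352424931078
tray 0.004 S [ 0.4326 -0.2094 -0.2
[... 358 characters left out ...]
221 -0.2004  0.014 ] 0.13105881001004072 -12.810090097176003 grip [ 0.3884 -0.1931  0.014 ]
A tip [ 0.5157 -0.1706  0.014 ] rear [ 0.3873 -0.1514  0.014 ] ring [ 0.4394 -0.1601  0.014 ] 0.1297811348247274 -8.4902463914511 grip [ 0.4071 -0.1544  0.014 ]
B tip [ 0.4941 -0.215   0.014 ] rear [ 0.367 -0.187  0.014] ring [ 0.4194 -0.1975  0.014 ] 0.130237139421742 -12.422748709189358 grip [ 0.3865 -0.1913  0.014 ]
key [ 0.6149 -0.2639  0.112 ] [ 0.6144 -0.2604  0.112 ]
key tri (array([ 0.6139, -0.2635,  0.1153]), np.float64(3.1503250681534145e-05))
dial disc [ 0.6457 -0.1729  0.11  ] [ 0.6431 -0.1665  0.11  ]
[[-0.9005 -0.0001  0.4348]
 [-0.4348  0.     -0.9005]
 [ 0.     -1.     -0.    ]] 0.0187
```

play_rows(
  moves=[
    {"x":1.1,"y":3.7,"turn":-4.8,"jaw":2.6},
    {"x":1.1,"y":3.7,"turn":-4.8},
    {"x":1.1,"y":3.7,"turn":-4.8},
    {"x":1.1,"y":3.7,"turn":-4.8},
    {"x":1.1,"y":3.7,"turn":-4.8},
    {"x":1.1,"y":3.7,"turn":-4.8},
    {"x":1.1,"y":3.7,"turn":-4.8},
    {"x":1.1,"y":3.7,"turn":-4.8},
  ],
  squeeze=60,
)

```text
invalid input
```

play_rows(
  moves=[
    {"x":1.4,"y":3.7,"jaw":2.6},
    {"x":1.4,"y":3.7},
    {"x":0,"y":0,"z":-4},
    {"x":0,"y":0,"z":-4},
    {"z":-2},
    {"z":0},
  ],
)

```text
invalid input
```

```bash
cat > st.py <<'E'
from h import *
from scipy.spatial.transform import Rotation as Ro
np.set_printoptions(precision=4,suppress=True)
o=ctrl.get_obs();M=Ro.from_rotvec(o["tool_rot"]).as_matrix()
j=M[:,2];print("t",o["t"],"pos",o["tool_pos"],"axis deg",np.degrees(np.arctan2(j[1],j[0]))+90,"down",M[:,1],"open",o["opening"],"F",o["contact_force"],"q",o["q"])
E
python3 - <<'E'
exec(open('st.py').read())
d=shot("top","t4.png",(255,215,355,315),6);d2=shot("side","s4.png",(185,190,305,310),5)
print(proj(d,o["tool_pos"]),proj(d2,o["tool_pos"]))
E
```

```text
t 1.3 pos [ 0.2717 -0.5628  0.2313] axis deg 25.770404179446402 down [-0.0001  0.     -1.    ] open 0.08506508704348249 F [-0.4264  0.9166 -0.2849] q [-1.24    0.0527  1.6129 -0.      1.476  -0.119 ]
[496.6911 336.8066] [136.6389 339.8696]
```

View pics/t4.png

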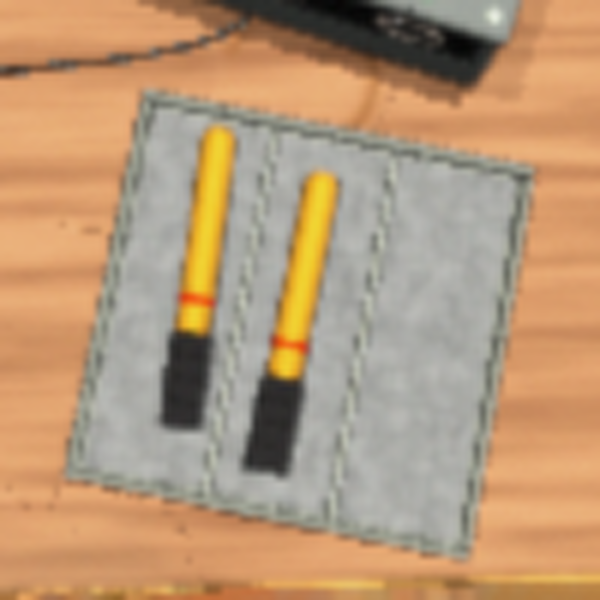

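View pics/s4.png

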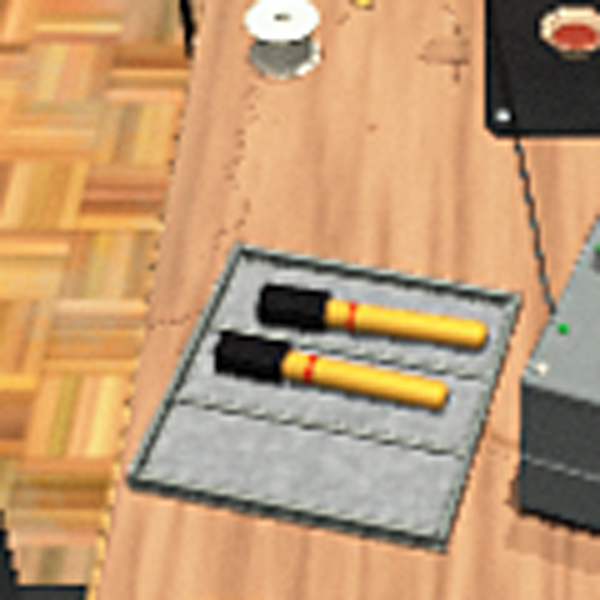

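The pictures show the scene unchanged, since the move was refused as invalid. I'll try again with every key in each row.

play_rows(
  moves=[
    {"x":1.1,"y":3.7,"z":0,"turn":-4.8,"jaw":2.6},
    {"x":1.1,"y":3.7,"z":0,"turn":-4.8,"jaw":2.6},
    {"x":1.1,"y":3.7,"z":0,"turn":-4.8,"jaw":2.6},
    {"x":1.1,"y":3.7,"z":0,"turn":-4.8,"jaw":2.6},
    {"x":1.1,"y":3.7,"z":0,"turn":-4.8,"jaw":2.6},
    {"x":1.1,"y":3.7,"z":0,"turn":-4.8,"jaw":2.6},
    {"x":1.1,"y":3.7,"z":0,"turn":-4.8,"jaw":2.6},
    {"x":1.1,"y":3.7,"z":0,"turn":-4.8,"jaw":2.6},
  ],
  squeeze=60,
)

```text
t: 2.07
tool_pos: [0.3598, -0.2651, 0.2314]
tool_rot: [-0.238, -2.102, 2.103]
contact_force: [1.3, -1.1, 0.7]
opening: 0.0261
```

play_rows(
  moves=[
    {"x":1.4,"y":3.65,"z":0,"turn":0,"jaw":2.6},
    {"x":1.4,"y":3.65,"z":0,"turn":0,"jaw":2.6},
    {"x":0,"y":0,"z":-4,"turn":0,"jaw":2.6},
    {"x":0,"y":0,"z":-4,"turn":0,"jaw":2.6},
    {"x":0,"y":0,"z":-4,"turn":0,"jaw":2.6},
    {"x":0,"y":0,"z":-3,"turn":0,"jaw":2.6},
    {"x":0,"y":0,"z":0,"turn":0,"jaw":2.6},
    {"x":0,"y":0,"z":0,"turn":0,"jaw":2.6},
  ],
)

```text
t: 2.73
tool_pos: [0.3867, -0.193, 0.0802]
tool_rot: [-0.229, -2.106, 2.101]
contact_force: [0.3, -0.5, 0.0]
opening: 0.0258
```

Run:
```python
exec(open('st.py').read())
d=shot("top","t5.png",(255,215,355,315),6);d2=shot("side","s5.png",(185,190,305,310),5)
a=proj(d,o["tool_pos"]);b=proj(d2,o["tool_pos"])
print((a-[255,215]+.5)*6,(b-[185,190]+.5)*5)
```

```text
t 2.7333 pos [ 0.3867 -0.193   0.0802] axis deg -12.62275094041432 down [-0.0031  0.0023 -1.    ] open 0.02578362457590131 F [ 0.3003 -0.5154  0.0246] q [-0.6355 -0.2838  2.1837 -0.      1.2456  1.1556]
[283.5347 422.9465] [244.0207 278.0848]
```

View pics/t5.png

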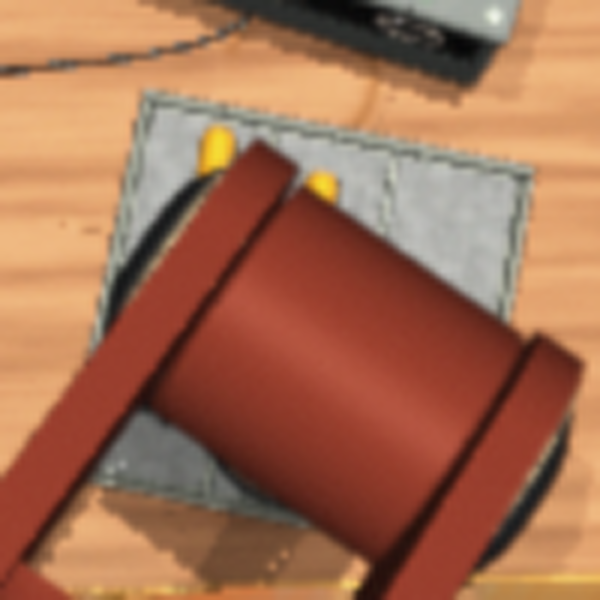

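View pics/s5.png

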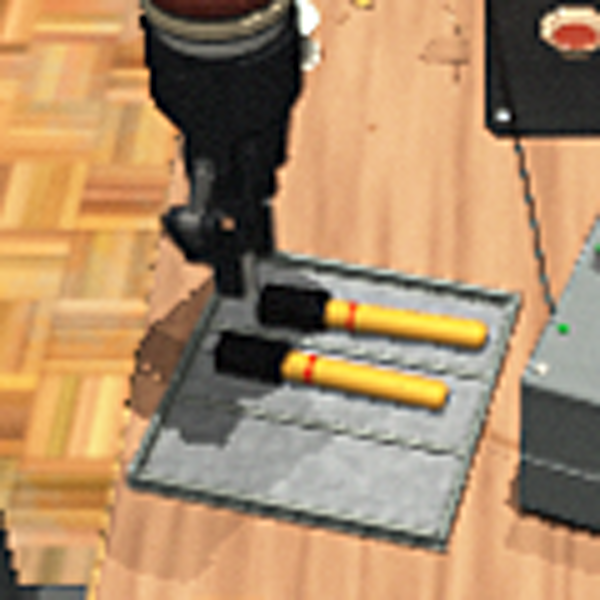

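play_rows(
  moves=[
    {"x":0.1,"y":0.1,"z":-3,"turn":0,"jaw":2.6},
    {"x":0,"y":0,"z":-1.5,"turn":0,"jaw":2.6},
    {"x":0,"y":0,"z":-1.2,"turn":0,"jaw":2.6},
    {"x":0,"y":0,"z":0,"turn":0,"jaw":2.6},
    {"x":0,"y":0,"z":0,"turn":0,"jaw":2.6},
  ],
)

```text
t: 3.25
tool_pos: [0.3901, -0.194, 0.0264]
tool_rot: [-0.236, -2.104, 2.108]
contact_force: [0.3, -0.2, 0.0]
opening: 0.0258
```

Run:
```python
exec(open('st.py').read())
d2=shot("side","s6.png",(185,190,305,310),5)
b=proj(d2,o["tool_pos"])
print((b-[185,190]+.5)*5)
```

```text
t 3.25 pos [ 0.3901 -0.194   0.0264] axis deg -12.643937358711526 down [ 0.0026 -0.0019 -1.    ] open 0.02575823359588579 F [ 0.2714 -0.2149  0.0163] q [-0.6326 -0.1875  2.2074  0.      1.1185  1.1589]
[257.0657 348.2425]
```

View pics/s6.png

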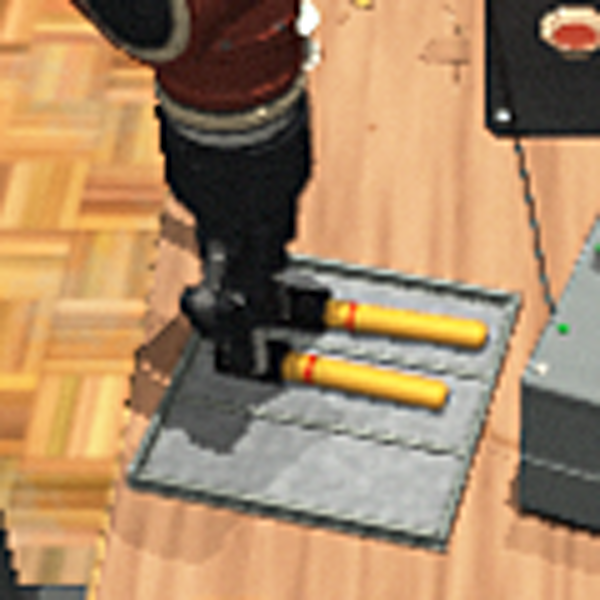

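play_rows(
  moves=[
    {"x":0,"y":0.1,"z":-0.8,"turn":0,"jaw":2.6},
    {"x":0,"y":0,"z":-0.7,"turn":0,"jaw":2.6},
    {"x":0,"y":0,"z":0,"turn":0,"jaw":2.6},
    {"x":0,"y":0,"z":0,"turn":0,"jaw":2.6},
  ],
)

```text
t: 3.63
tool_pos: [0.3884, -0.1915, 0.0089]
tool_rot: [-0.232, -2.105, 2.104]
contact_force: [-0.7, 0.1, 0.2]
opening: 0.0259
```

play_rows(
  moves=[
    {"x":0,"y":0,"z":0.2,"turn":0,"jaw":2.6},
    {"x":0,"y":0,"z":0,"turn":0,"jaw":1.4},
    {"x":0,"y":0,"z":0,"turn":0,"jaw":1.4},
    {"x":0,"y":0,"z":0,"turn":0,"jaw":1.4},
    {"x":0,"y":0,"z":0,"turn":0,"jaw":1.4},
  ],
  squeeze=60,
)

```text
t: 4.05
tool_pos: [0.389, -0.192, 0.012]
tool_rot: [-0.233, -2.105, 2.105]
contact_force: [-2.5, 1.6, 6.4]
opening: 0.0162
```

play_rows(
  moves=[
    {"x":0,"y":0,"z":1,"turn":0,"jaw":1.4},
    {"x":0,"y":0,"z":2,"turn":0,"jaw":1.4},
    {"x":0,"y":0,"z":3,"turn":0,"jaw":1.4},
    {"x":0,"y":0,"z":3,"turn":0,"jaw":1.4},
    {"x":0,"y":0,"z":0,"turn":0,"jaw":1.4},
    {"x":0,"y":0,"z":0,"turn":0,"jaw":1.4},
  ],
)

```text
t: 4.55
tool_pos: [0.3902, -0.1929, 0.104]
tool_rot: [-0.238, -2.104, 2.11]
contact_force: [-0.3, 0.4, 0.2]
opening: 0.0161
```

Run:
```python
exec(open('st.py').read())
d=shot("top","t7.png",(255,195,355,315),5);d2=shot("side","s7.png",(185,190,305,310),5)
b=proj(d2,o["tool_pos"])
print((b-[185,190]+.5)*5)
```

```text
t 4.55 pos [ 0.3902 -0.1929  0.104 ] axis deg -12.627396318817816 down [ 0.0046 -0.0033 -1.    ] open 0.01609735337476906 F [-0.322   0.3775  0.2379] q [-0.6303 -0.3166  2.166   0.      1.2865  1.1608]
[247.6098 246.0742]
```

View pics/s7.png

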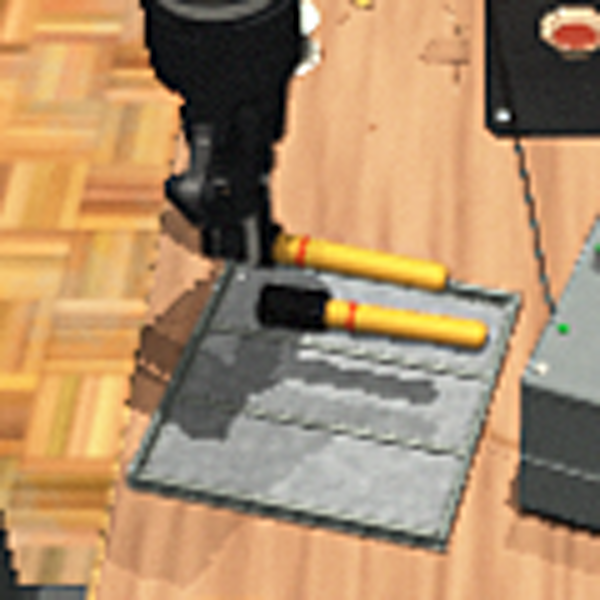

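View pics/t7.png

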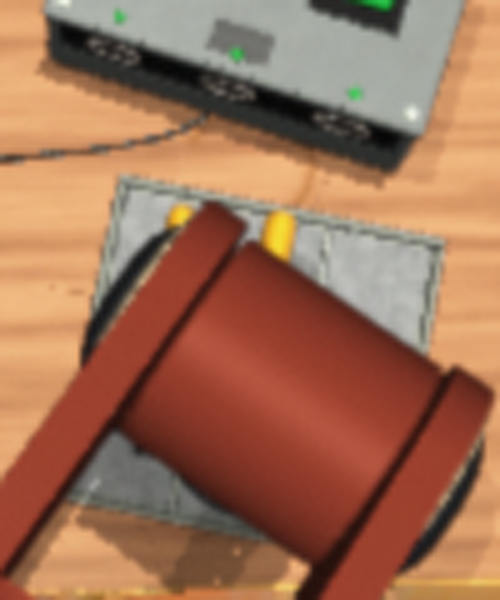

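Run:
```python
exec(open('st.py').read())
d=eyes.get_image("side");T=eyes.get_image("top")
u=lambda p,s,o:[(p[0]+.5)/s-.5+o[0],(p[1]+.5)/s-.5+o[1]]
a=np.radians(-12.63);ax=np.array([np.cos(a),np.sin(a),0])
for p in((447,276),(302,250),(283,247)):
    P=atz(d,u(p,5,(185,190)),o["tool_pos"][2]+.002);print(P,(P-o["tool_pos"])@ax,(P-o["tool_pos"])@[-ax[1],ax[0],0])
P=atz(T,u((281,213),5,(255,195)),o["tool_pos"][2]+.006);print(P,(P-o["tool_pos"])@ax,(P-o["tool_pos"])@[-ax[1],ax[0],0])
```

```text
t 4.65 pos [ 0.3883 -0.1915  0.1007] axis deg -12.630093925430813 down [-0.0007  0.0005 -1.    ] open 0.016180160038062524 F [-0.2961  0.2573 -1.1932] q [-0.6304 -0.3138  2.1697 -0.      1.2866  1.1608]
[ 0.4947 -0.2117  0.1027] 0.10823219426882115 0.0035390871886718895
[ 0.4188 -0.1943  0.1027] 0.03041800976016637 0.003907424866127898
[ 0.4088 -0.1923  0.1027] 0.020168651429225165 0.0036718663622283747
[ 0.4976 -0.2173  0.1067] 0.11229079284072332 -0.00125441562118707
```

play_rows(
  moves=[
    {"x":1.7,"y":-0.8,"z":0,"turn":-3.6,"jaw":1.4},
    {"x":1.7,"y":-0.8,"z":0,"turn":-3.7,"jaw":1.4},
    {"x":0,"y":0,"z":-1.4,"turn":0,"jaw":1.4},
    {"x":0,"y":0,"z":-1.4,"turn":0,"jaw":1.4},
    {"x":0,"y":0,"z":0,"turn":0,"jaw":1.4},
    {"x":0,"y":0,"z":0,"turn":0,"jaw":1.4},
    {"x":0,"y":0,"z":0,"turn":0,"jaw":1.4},
  ],
)

```text
t: 5.33
tool_pos: [0.4224, -0.2076, 0.073]
tool_rot: [-0.356, -2.032, 2.031]
contact_force: [-0.2, 0.6, -0.4]
opening: 0.0164
```

Run:
```python
exec(open('st.py').read())
d=shot("top","t8.png",(270,180,360,270),6.5);d2=shot("side","s8.png",(230,200,350,310),5)
```

```text
t 5.3333 pos [ 0.4224 -0.2076  0.073 ] axis deg -19.930774695612314 down [-0.0008  0.0006 -1.    ] open 0.016439028186590418 F [-0.1562  0.5752 -0.4063] q [-0.6151 -0.1676  2.1013  0.0001  1.209   1.3035]
```

View pics/s8.png

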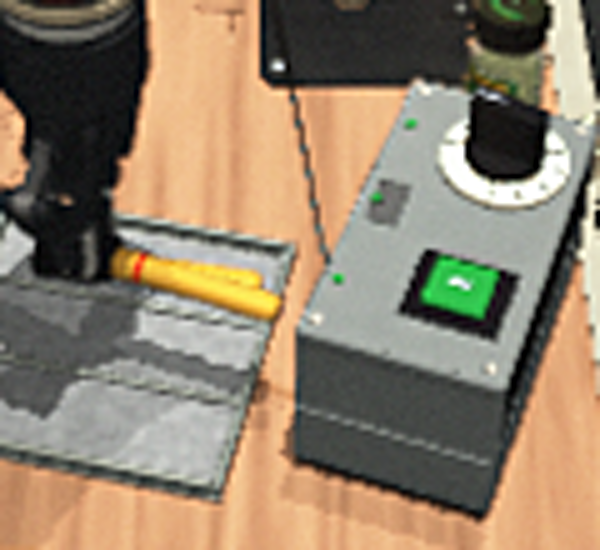

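View pics/t8.png

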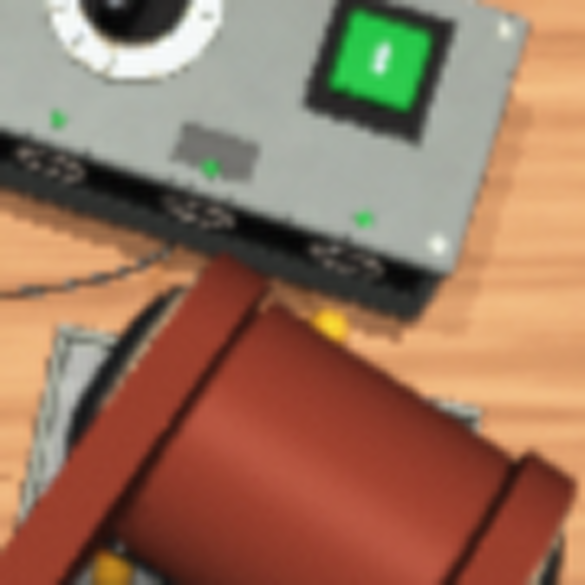

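Run:
```python
exec(open('st.py').read())
T=eyes.get_image("top");S=eyes.get_image("side")
u=lambda p,s,o:[(p[0]+.5)/s-.5+o[0],(p[1]+.5)/s-.5+o[1]]
a=np.radians(-19.9);ax=np.array([np.cos(a),np.sin(a),0]);ay=np.array([-ax[1],ax[0],0])
tip=atz(T,u((331,318),6.5,(270,180)),.077);b=[atz(T,u(p,6.5,(270,180)),.075) for p in((50,163),(200,210),(346,258))]
print(tip,b[2],"ahead,left",(b[2]-tip)@ax,(b[2]-tip)@ay, "spacing",[(b[i]-b[i+1])@ay for i in(0,1)],[(b[i]-b[i+1])@ax for i in(0,1)])
s=atz(S,u((277,306),5,(230,200)),.075);print("side tip",s, "expected",o["tool_pos"]+.11*ax)
print("tri",tri(T,u((331,320),6.5,(270,180)),S,u((277,306),5,(230,200))))
```

```text
t 5.4333 pos [ 0.423  -0.208   0.0739] axis deg -19.931170235385522 down [ 0.0008 -0.0006 -1.    ] open 0.016041702681009278 F [-0.7804 -0.4476 -1.0666] q [-0.6151 -0.1687  2.1004  0.      1.2089  1.3035]
[ 0.5236 -0.2446  0.077 ] [ 0.5472 -0.2516  0.075 ] ahead,left 0.024633858954566486 0.00141184156805209 spacing [np.float64(0.06088820950882212), np.float64(0.059009031998674466)] [np.float64(-0.0006558228750297031), np.float64(0.00021297588020278312)]
side tip [ 0.5234 -0.2411  0.075 ] expected [ 0.5264 -0.2455  0.0739]
tri (array([ 0.523 , -0.2443,  0.0785]), np.float64(0.0008602928765562973))
```

play_rows(
  moves=[
    {"x":0.94,"y":-0.28,"z":0,"turn":0,"jaw":1.4},
    {"x":0.94,"y":-0.34,"z":0,"turn":0,"jaw":1.4},
    {"x":0.47,"y":-0.17,"z":0,"turn":0,"jaw":1.4},
    {"x":0.47,"y":-0.17,"z":0,"turn":0,"jaw":1.4},
    {"x":0,"y":0,"z":0,"turn":0,"jaw":1.4},
    {"x":0,"y":0,"z":0,"turn":0,"jaw":1.4},
  ],
)

```text
t: 6.03
tool_pos: [0.4509, -0.2174, 0.0734]
tool_rot: [-0.357, -2.032, 2.032]
contact_force: [-0.0, -0.2, -0.4]
opening: 0.0159
```

Run:
```python
exec(open('st.py').read())
d=shot("top","t9.png",(270,180,360,270),6.5);d2=shot("side","s9.png",(230,200,350,310),5)
```

```text
t 6.0333 pos [ 0.4509 -0.2174  0.0734] axis deg -19.921538104693198 down [-0.0002  0.0001 -1.    ] open 0.01588744672408425 F [-0.0062 -0.2027 -0.4058] q [-0.598  -0.0914  2.0321 -0.0001  1.2011  1.3205]
```

View pics/s9.png

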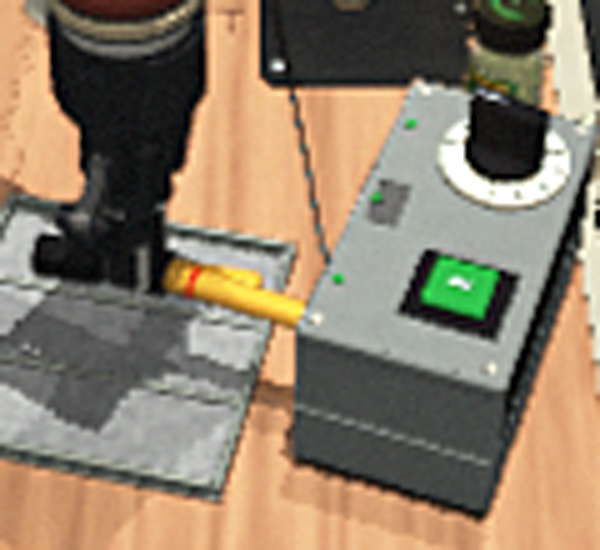

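View pics/t9.png

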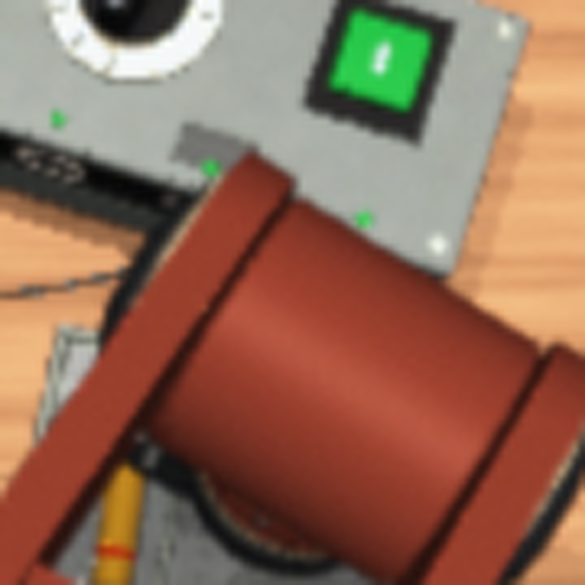

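play_rows(
  moves=[
    {"x":0.47,"y":-0.17,"z":0,"turn":0,"jaw":1.4},
    {"x":0.47,"y":-0.17,"z":0,"turn":0,"jaw":1.4},
    {"x":0.47,"y":-0.17,"z":0,"turn":0,"jaw":1.4},
    {"x":0.47,"y":-0.17,"z":0,"turn":0,"jaw":1.4},
    {"x":0,"y":0,"z":0,"turn":0,"jaw":1.4},
  ],
)

```text
t: 6.55
tool_pos: [0.4708, -0.2247, 0.0736]
tool_rot: [-0.358, -2.032, 2.033]
contact_force: [-0.6, 0.4, -0.8]
opening: 0.0169
```

play_rows(
  moves=[
    {"x":0.47,"y":-0.17,"z":0,"turn":0,"jaw":1.4},
    {"x":0.47,"y":-0.17,"z":0,"turn":0,"jaw":1.4},
    {"x":0.47,"y":-0.17,"z":0,"turn":0,"jaw":1.4},
    {"x":0.47,"y":-0.17,"z":0,"turn":0,"jaw":1.4},
    {"x":0,"y":0,"z":0,"turn":0,"jaw":1.4},
  ],
)

```text
t: 6.97
tool_pos: [0.4895, -0.2314, 0.0735]
tool_rot: [-0.358, -2.033, 2.033]
contact_force: [0.2, -0.1, -1.1]
opening: 0.0162
```

play_rows(
  moves=[
    {"x":0.47,"y":-0.17,"z":0,"turn":0,"jaw":1.4},
    {"x":0.47,"y":-0.17,"z":0,"turn":0,"jaw":1.4},
    {"x":0.47,"y":-0.17,"z":0,"turn":0,"jaw":1.4},
    {"x":0.47,"y":-0.17,"z":0,"turn":0,"jaw":1.4},
    {"x":0,"y":0,"z":0,"turn":0,"jaw":1.4},
    {"x":0,"y":0,"z":0,"turn":0,"jaw":1.4},
  ],
)

```text
t: 7.47
tool_pos: [0.5076, -0.2379, 0.0733]
tool_rot: [-0.357, -2.032, 2.032]
contact_force: [0.6, -0.0, -0.8]
opening: 0.0161
```

Run:
```python
exec(open('st.py').read())
d=shot("top","t10.png",(270,180,360,270),6.5);d2=shot("side","s10.png",(260,215,330,285),8)
```

```text
t 7.4667 pos [ 0.5076 -0.2379  0.0733] axis deg -19.918808482589483 down [-0.0001  0.     -1.    ] open 0.01612460536187989 F [ 0.573  -0.0432 -0.7694] q [-0.571   0.0525  1.8906 -0.0001  1.1986  1.3474]
```

View pics/s10.png

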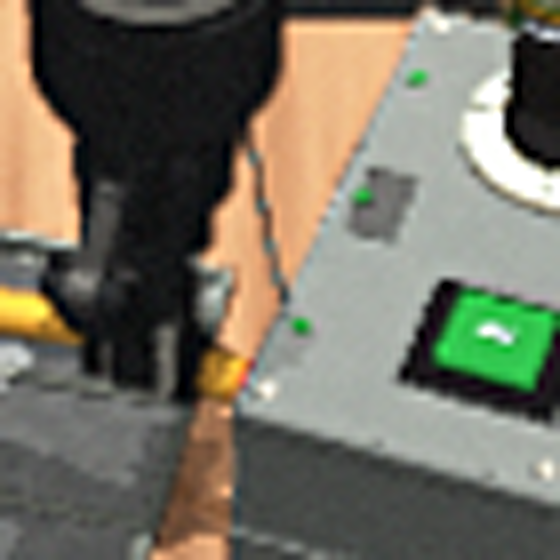

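View pics/t10.png

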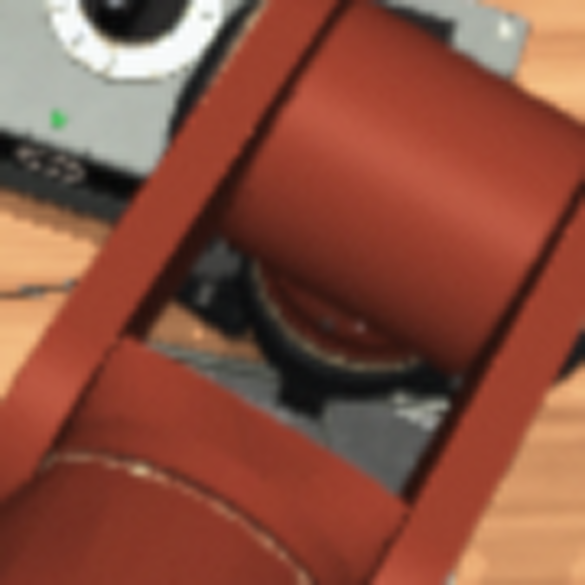

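play_rows(
  moves=[
    {"x":0.47,"y":-0.17,"z":0,"turn":0,"jaw":1.4},
    {"x":0,"y":0,"z":0,"turn":0,"jaw":1.4},
    {"x":0,"y":0,"z":0,"turn":0,"jaw":1.4},
    {"x":0,"y":0,"z":0,"turn":0,"jaw":2.6},
    {"x":0,"y":0,"z":0,"turn":0,"jaw":2.6},
    {"x":0,"y":0,"z":0,"turn":0,"jaw":2.6},
  ],
)

```text
t: 8.07
tool_pos: [0.5121, -0.2396, 0.0735]
tool_rot: [-0.357, -2.032, 2.033]
contact_force: [0.1, -0.4, -0.2]
opening: 0.0262
```

play_rows(
  moves=[
    {"x":0,"y":0,"z":2,"turn":0,"jaw":2.6},
    {"x":0,"y":0,"z":3,"turn":0,"jaw":2.6},
    {"x":-2,"y":2,"z":3,"turn":0,"jaw":2.6},
    {"x":-3.5,"y":2,"z":0,"turn":2,"jaw":2.6},
    {"x":-3.5,"y":1,"z":0,"turn":3,"jaw":2.6},
    {"x":-1.5,"y":1,"z":0,"turn":3,"jaw":2.6},
    {"x":0,"y":2,"z":0,"turn":3,"jaw":2.6},
    {"x":0,"y":0,"z":0,"turn":0,"jaw":2.6},
  ],
)

```text
t: 8.73
tool_pos: [0.4061, -0.1576, 0.1532]
tool_rot: [-0.166, -2.143, 2.141]
contact_force: [0.3, 0.1, -0.6]
opening: 0.0259
```

Run:
```python
exec(open('st.py').read())
d=shot("top","t11.png",(260,160,360,260),6);d2=shot("side","s11.png",(260,205,360,305),6)
```

```text
t 8.7333 pos [ 0.4061 -0.1576  0.1532] axis deg -8.800584664917366 down [ 0.0008  0.0007 -1.    ] open 0.02594783104955871 F [ 0.2623  0.1338 -0.5864] q [-0.5419 -0.3692  2.1194  0.001   1.3912  1.1823]
```

View pics/s11.png

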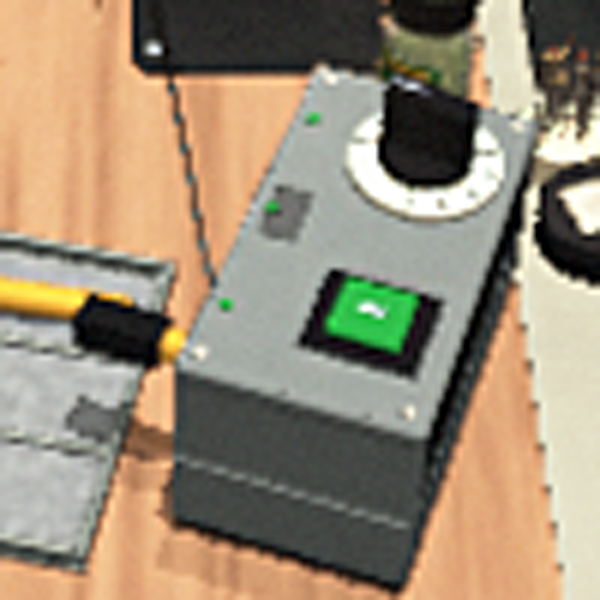

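View pics/t11.png

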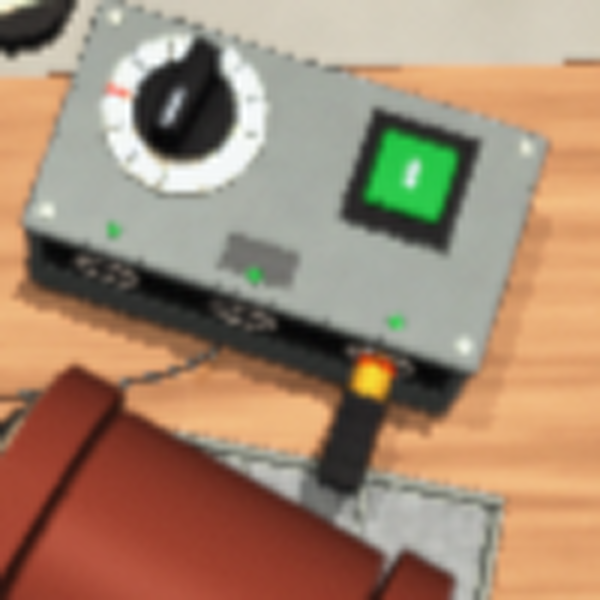

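Run:
```python
exec(open('st.py').read())
d=shot("top","t12.png",(295,205,340,250),13)
a=np.radians(-19.9);ax=np.array([np.cos(a),np.sin(a),0]);ay=np.array([-ax[1],ax[0],0])
z=lambda p:((np.array(p)-[295,205]+.5)*13).round(0)
m=np.array([.565,-.1955,0])-.06*ay
for dx in(-.034,-.014,-.006,-.003,0,.003):print(dx,z(proj(d,m+ax*dx+[0,0,.081])))
print("mouth top/ctr/bottom/left/right",[z(proj(d,m+ay*b+[0,0,c])) for b,c in((0,.08525),(0,.075),(0,.06475),(.01025,.075),(-.01025,.075))])
```

```text
t 8.8333 pos [ 0.4072 -0.1595  0.1536] axis deg -8.920282721258744 down [ 0.0009 -0.001  -1.    ] open 0.026320057034175007 F [0.1131 0.2829 0.3834] q [-0.5436 -0.3654  2.1158 -0.0004  1.3899  1.1829]
-0.034 [320. 366.]
-0.014 [352. 267.]
-0.006 [364. 228.]
-0.003 [369. 214.]
0 [373. 199.]
0.003 [378. 185.]
mouth top/ctr/bottom/left/right [array([376., 195.]), array([370., 205.]), array([365., 216.]), array([319., 189.]), array([421., 222.])]
```

View pics/t12.png

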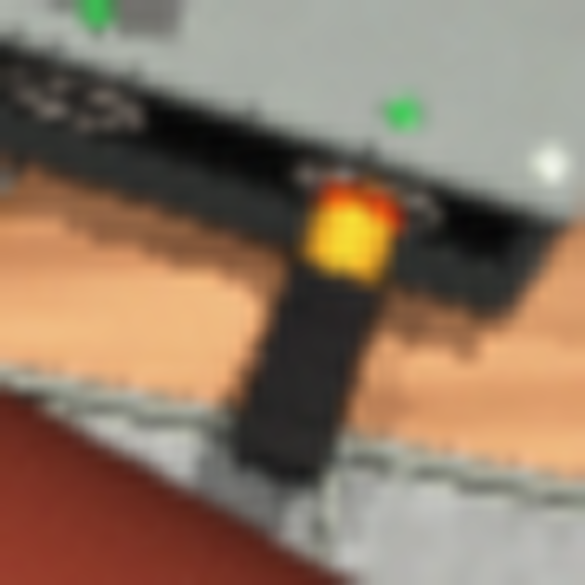

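Run:
```python
exec(open('st.py').read())
d=eyes.get_image("top")
im=d["img"][205:250,295:340,::-1];im=cv2.resize(im,None,fx=13,fy=13,interpolation=cv2.INTER_NEAREST)
a=np.radians(-19.9);ax=np.array([np.cos(a),np.sin(a),0]);ay=np.array([-ax[1],ax[0],0])
z=lambda p:tuple(int(v) for v in ((np.array(p)-[295,205]+.5)*13).round(0))
for x0,c in((.565,(255,0,0)),(.568,(0,255,0))):
    m=np.array([x0,-.1955,0])
    for h in(.108,0.): cv2.line(im,z(proj(d,m+.098*ay+[0,0,h])),z(proj(d,m-.098*ay+[0,0,h])),c,1)
    pts=np.array([z(proj(d,m-.06*ay+ay*.01025*np.cos(t)+[0,0,.075+.01025*np.sin(t)])) for t in np.linspace(0,6.28,40)]);cv2.polylines(im,[pts],True,c,1)
cv2.imwrite("pics/t13.png",im)
```

```text
t 8.8833 pos [ 0.4074 -0.1599  0.1537] axis deg -8.950254937081567 down [ 0.0007 -0.0009 -1.    ] open 0.02618723214957194 F [-0.6679 -0.7828 -0.2201] q [-0.5442 -0.3642  2.1149 -0.0004  1.3899  1.1829]
```

View pics/t13.png

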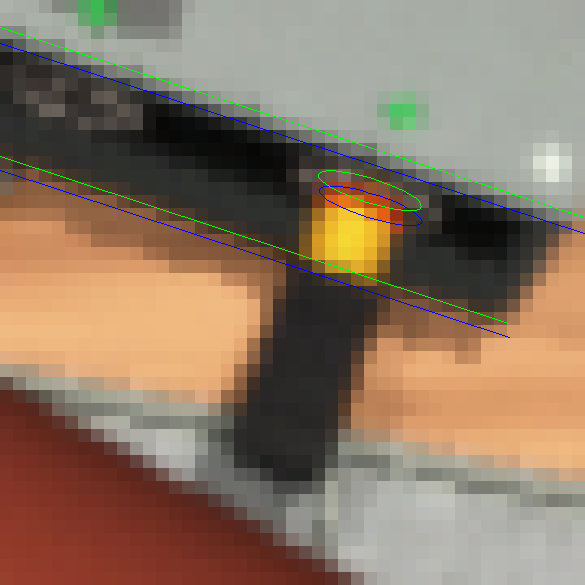

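play_rows(
  moves=[
    {"x":0,"y":0.3,"z":-3,"turn":0,"jaw":3},
    {"x":0,"y":0,"z":-3,"turn":0,"jaw":3},
    {"x":0,"y":0,"z":-3,"turn":0,"jaw":3},
    {"x":0,"y":0,"z":0,"turn":0,"jaw":3},
    {"x":0,"y":0,"z":0,"turn":0,"jaw":3},
  ],
)

```text
t: 9.35
tool_pos: [0.406, -0.1563, 0.0619]
tool_rot: [-0.163, -2.14, 2.136]
contact_force: [0.4, 0.2, 0.2]
opening: 0.0302
```

Run:
```python
exec(open('st.py').read())
d2=shot("side","s14.png",(205,200,305,300),6)
print((proj(d2,o["tool_pos"])-[205,200]+.5)*6)
u=lambda p,s,o:[(p[0]+.5)/s-.5+o[0],(p[1]+.5)/s-.5+o[1]]
```

```text
t 9.35 pos [ 0.406  -0.1563  0.0619] axis deg -8.972177248867837 down [-0.0041  0.0023 -1.    ] open 0.030174299146459024 F [0.4344 0.2416 0.1951] q [-0.5388 -0.246   2.1875 -0.0001  1.2047  1.1886]
[226.2154 244.003 ]
```

View pics/s14.png

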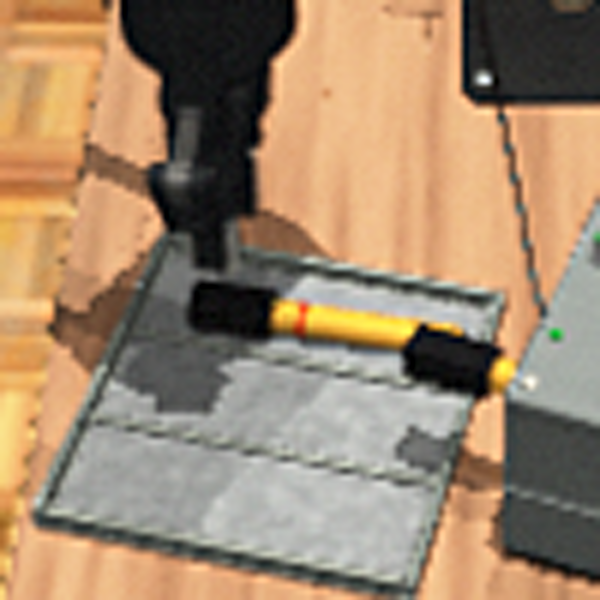

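play_rows(
  moves=[
    {"x":0,"y":0,"z":-2,"turn":0,"jaw":3},
    {"x":0,"y":0,"z":-1.5,"turn":0,"jaw":3},
    {"x":0,"y":0,"z":-1.3,"turn":0,"jaw":3},
    {"x":0,"y":0,"z":0,"turn":0,"jaw":3},
    {"x":0,"y":0,"z":0,"turn":0,"jaw":3},
    {"x":0,"y":0,"z":0,"turn":0,"jaw":3},
  ],
)

```text
t: 9.9
tool_pos: [0.4087, -0.1576, 0.0176]
tool_rot: [-0.171, -2.14, 2.144]
contact_force: [-0.9, -0.9, 0.7]
opening: 0.03
```

play_rows(
  moves=[
    {"x":0,"y":0.1,"z":-0.4,"turn":0,"jaw":3},
    {"x":0,"y":0,"z":0,"turn":0,"jaw":3},
    {"x":0,"y":0,"z":0,"turn":0,"jaw":3},
  ],
)

```text
t: 10.15
tool_pos: [0.4074, -0.1557, 0.0118]
tool_rot: [-0.168, -2.14, 2.141]
contact_force: [0.1, 0.2, -0.3]
opening: 0.03
```

play_rows(
  moves=[
    {"x":0,"y":0,"z":0,"turn":0,"jaw":1.4},
    {"x":0,"y":0,"z":0,"turn":0,"jaw":1.4},
    {"x":0,"y":0,"z":0,"turn":0,"jaw":1.4},
    {"x":0,"y":0,"z":0,"turn":0,"jaw":1.4},
    {"x":0,"y":0,"z":0,"turn":0,"jaw":1.4},
  ],
  squeeze=60,
)

```text
t: 10.57
tool_pos: [0.4072, -0.1557, 0.0118]
tool_rot: [-0.167, -2.14, 2.141]
contact_force: [-2.0, 1.1, 6.3]
opening: 0.0162
```

play_rows(
  moves=[
    {"x":0,"y":0,"z":2,"turn":0,"jaw":1.4},
    {"x":0,"y":0,"z":4.1,"turn":0,"jaw":1.4},
    {"x":0,"y":1.1,"z":0,"turn":-3,"jaw":1.4},
    {"x":1.5,"y":1,"z":0,"turn":-4,"jaw":1.4},
    {"x":2,"y":1,"z":0,"turn":-4,"jaw":1.4},
    {"x":1.5,"y":0,"z":0,"turn":0,"jaw":1.4},
    {"x":0,"y":0,"z":0,"turn":0,"jaw":1.4},
    {"x":0,"y":0,"z":0,"turn":0,"jaw":1.4},
  ],
)

```text
t: 11.23
tool_pos: [0.4568, -0.1243, 0.0718]
tool_rot: [-0.355, -2.033, 2.032]
contact_force: [-0.4, -0.4, -1.1]
opening: 0.0161
```

Run:
```python
exec(open('st.py').read())
d=shot("top","t15.png",(260,170,350,260),6.5);d2=shot("side","s15.png",(230,200,350,310),5)
```

```text
t 11.2333 pos [ 0.4568 -0.1243  0.0718] axis deg -19.867966647385572 down [-0.0013  0.0004 -1.    ] open 0.016065209744074743 F [-0.3623 -0.4024 -1.0981] q [-0.4229 -0.1583  2.0954 -0.0002  1.2058  1.4947]
```

View pics/s15.png

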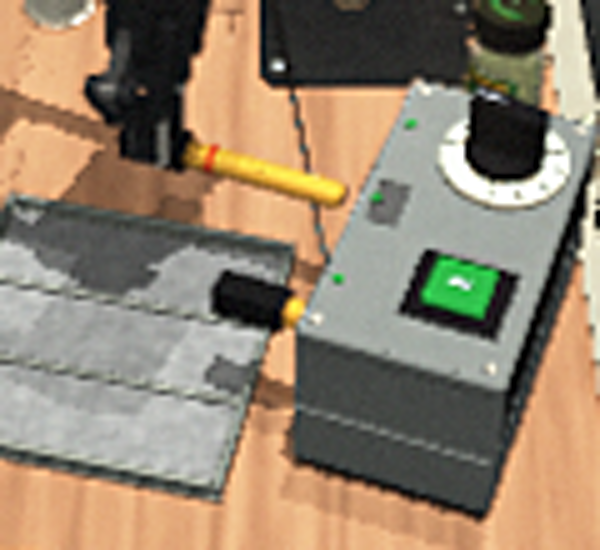

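View pics/t15.png

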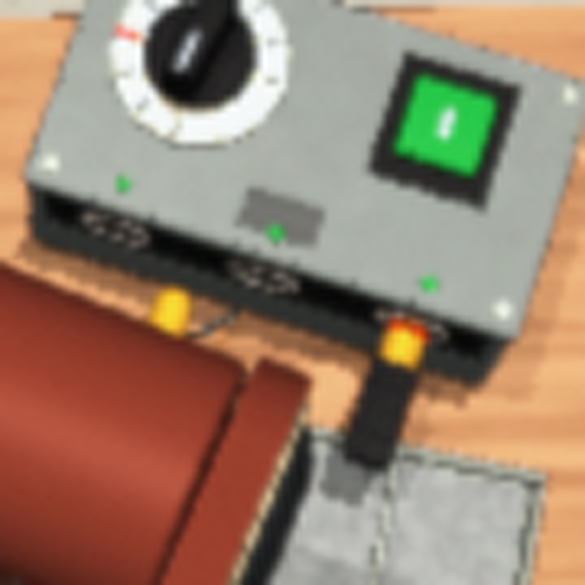

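play_rows(
  moves=[
    {"x":0.47,"y":-0.17,"z":0.1,"turn":0,"jaw":1.4},
    {"x":0.47,"y":-0.17,"z":0,"turn":0,"jaw":1.4},
    {"x":0.19,"y":-0.07,"z":0,"turn":0,"jaw":1.4},
    {"x":0,"y":0,"z":0,"turn":0,"jaw":1.4},
    {"x":0,"y":0,"z":0,"turn":0,"jaw":1.4},
    {"x":0,"y":0,"z":0,"turn":0,"jaw":1.4},
  ],
)

```text
t: 11.83
tool_pos: [0.4682, -0.1287, 0.0732]
tool_rot: [-0.357, -2.032, 2.032]
contact_force: [-0.8, -0.5, -0.6]
opening: 0.0162
```

play_rows(
  moves=[
    {"x":0.09,"y":-0.03,"z":0,"turn":0,"jaw":1.4},
    {"x":0,"y":0,"z":0,"turn":0,"jaw":1.4},
    {"x":0,"y":0,"z":0,"turn":0,"jaw":1.4},
  ],
)

```text
t: 12.08
tool_pos: [0.4692, -0.1289, 0.0733]
tool_rot: [-0.357, -2.032, 2.032]
contact_force: [0.0, 1.4, -1.0]
opening: 0.0162
```

play_rows(
  moves=[
    {"x":0.09,"y":-0.03,"z":0,"turn":0,"jaw":1.4},
    {"x":0,"y":0,"z":0,"turn":0,"jaw":1.4},
    {"x":0,"y":0,"z":0,"turn":0,"jaw":1.4},
  ],
)

```text
t: 12.33
tool_pos: [0.4702, -0.1292, 0.0733]
tool_rot: [-0.357, -2.032, 2.032]
contact_force: [0.5, -0.5, -1.9]
opening: 0.0162
```

play_rows(
  moves=[
    {"x":0.09,"y":-0.03,"z":0,"turn":0,"jaw":1.4},
    {"x":0,"y":0,"z":0,"turn":0,"jaw":1.4},
    {"x":0,"y":0,"z":0,"turn":0,"jaw":1.4},
  ],
)

```text
t: 12.58
tool_pos: [0.4711, -0.1296, 0.0733]
tool_rot: [-0.357, -2.032, 2.032]
contact_force: [-0.1, 0.1, -0.9]
opening: 0.0162
```

play_rows(
  moves=[
    {"x":0.09,"y":-0.03,"z":0,"turn":0,"jaw":1.4},
    {"x":0,"y":0,"z":0,"turn":0,"jaw":1.4},
    {"x":0,"y":0,"z":0,"turn":0,"jaw":1.4},
  ],
)

```text
t: 12.83
tool_pos: [0.472, -0.1299, 0.0733]
tool_rot: [-0.357, -2.032, 2.032]
contact_force: [-0.4, -0.2, -0.7]
opening: 0.0163
```

play_rows(
  moves=[
    {"x":0.09,"y":-0.03,"z":0,"turn":0,"jaw":1.4},
    {"x":0,"y":0,"z":0,"turn":0,"jaw":1.4},
    {"x":0,"y":0,"z":0,"turn":0,"jaw":1.4},
  ],
)

```text
t: 13.08
tool_pos: [0.4728, -0.1301, 0.0732]
tool_rot: [-0.357, -2.032, 2.032]
contact_force: [-1.3, -0.5, -0.4]
opening: 0.0164
```

play_rows(
  moves=[
    {"x":0.09,"y":-0.03,"z":0,"turn":0,"jaw":1.4},
    {"x":0,"y":0,"z":0,"turn":0,"jaw":1.4},
    {"x":0,"y":0,"z":0,"turn":0,"jaw":1.4},
  ],
)

```text
t: 13.33
tool_pos: [0.4729, -0.13, 0.0728]
tool_rot: [-0.354, -2.032, 2.031]
contact_force: [-4.5, 0.6, -0.5]
opening: 0.0162
```

play_rows(
  moves=[
    {"x":-0.7,"y":0.25,"z":0,"turn":0,"jaw":1.4},
    {"x":-0.8,"y":0.25,"z":0,"turn":0,"jaw":1.4},
    {"x":-0.5,"y":-1.4,"z":0,"turn":0,"jaw":1.4},
    {"x":-0.5,"y":-1.4,"z":0,"turn":0,"jaw":1.4},
    {"x":0,"y":0,"z":0,"turn":0,"jaw":1.4},
    {"x":0,"y":0,"z":0,"turn":0,"jaw":1.4},
    {"x":0,"y":0,"z":0,"turn":0,"jaw":1.4},
  ],
)

```text
t: 13.92
tool_pos: [0.4488, -0.1531, 0.0735]
tool_rot: [-0.358, -2.033, 2.032]
contact_force: [0.5, 1.4, -0.2]
opening: 0.0165
```

Run:
```python
exec(open('st.py').read())
d=shot("top","t16.png",(260,170,350,260),6.5);d2=shot("side","s16.png",(230,200,350,310),5)
```

```text
t 13.9167 pos [ 0.4488 -0.1531  0.0735] axis deg -19.943304344623826 down [ 0.0009 -0.     -1.    ] open 0.016537427762626834 F [ 0.4524  1.4458 -0.2021] q [-0.4862 -0.1604  2.094   0.0004  1.2072  1.4325]
```

View pics/s16.png

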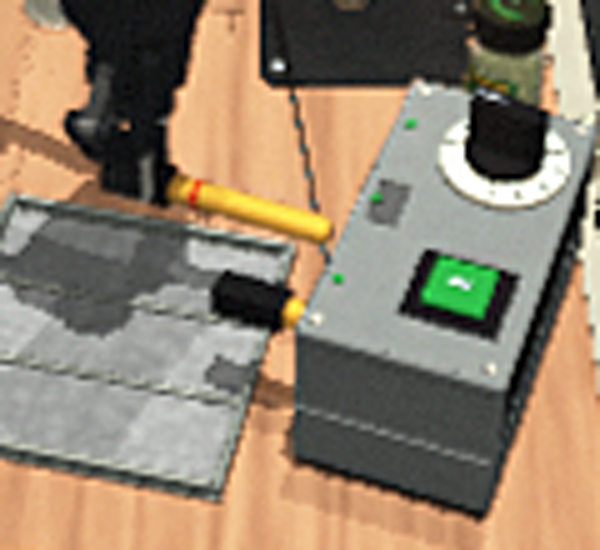

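View pics/t16.png

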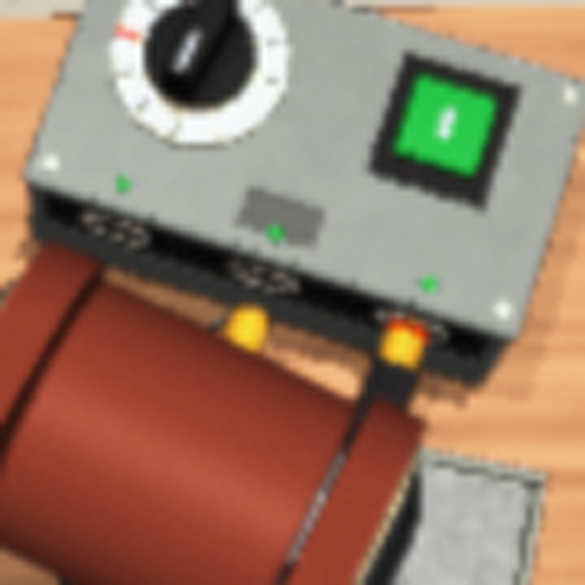

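play_rows(
  moves=[
    {"x":0.47,"y":-0.17,"z":0,"turn":0,"jaw":1.4},
    {"x":0.47,"y":-0.17,"z":0,"turn":0,"jaw":1.4},
    {"x":0.47,"y":-0.17,"z":0,"turn":0,"jaw":1.4},
    {"x":0.47,"y":-0.17,"z":0,"turn":0,"jaw":1.4},
    {"x":0.47,"y":-0.17,"z":0,"turn":0,"jaw":1.4},
    {"x":0,"y":0,"z":0,"turn":0,"jaw":1.4},
  ],
)

```text
t: 14.52
tool_pos: [0.4733, -0.1624, 0.0735]
tool_rot: [-0.358, -2.032, 2.033]
contact_force: [0.3, 0.2, -0.4]
opening: 0.0162
```

play_rows(
  moves=[
    {"x":0.47,"y":-0.17,"z":0,"turn":0,"jaw":1.4},
    {"x":0.47,"y":-0.17,"z":0,"turn":0,"jaw":1.4},
    {"x":0.47,"y":-0.17,"z":0,"turn":0,"jaw":1.4},
    {"x":0.47,"y":-0.17,"z":0,"turn":0,"jaw":1.4},
    {"x":0.47,"y":-0.17,"z":0,"turn":0,"jaw":1.4},
    {"x":0,"y":0,"z":0,"turn":0,"jaw":1.4},
  ],
)

```text
t: 15.02
tool_pos: [0.4967, -0.1709, 0.0736]
tool_rot: [-0.358, -2.032, 2.033]
contact_force: [-0.3, 0.8, 0.0]
opening: 0.0164
```

play_rows(
  moves=[
    {"x":0.47,"y":-0.17,"z":0,"turn":0,"jaw":1.4},
    {"x":0.47,"y":-0.17,"z":0,"turn":0,"jaw":1.4},
    {"x":0.47,"y":-0.17,"z":0,"turn":0,"jaw":1.4},
    {"x":0.47,"y":-0.17,"z":0,"turn":0,"jaw":1.4},
    {"x":0.47,"y":-0.17,"z":0,"turn":0,"jaw":1.4},
    {"x":0,"y":0,"z":0,"turn":0,"jaw":1.4},
  ],
)

```text
t: 15.52
tool_pos: [0.5202, -0.1794, 0.0735]
tool_rot: [-0.358, -2.032, 2.033]
contact_force: [1.2, 0.1, -1.0]
opening: 0.0164
```

play_rows(
  moves=[
    {"x":0.47,"y":-0.17,"z":0,"turn":0,"jaw":1.4},
    {"x":0.47,"y":-0.17,"z":0,"turn":0,"jaw":1.4},
    {"x":0.28,"y":-0.1,"z":0,"turn":0,"jaw":1.4},
    {"x":0,"y":0,"z":0,"turn":0,"jaw":1.4},
    {"x":0,"y":0,"z":0,"turn":0,"jaw":1.4},
    {"x":0,"y":0,"z":0,"turn":0,"jaw":1.4},
  ],
)

```text
t: 16.02
tool_pos: [0.5313, -0.1832, 0.0732]
tool_rot: [-0.357, -2.032, 2.032]
contact_force: [-0.7, 0.0, -1.3]
opening: 0.0162
```

Run:
```python
exec(open('st.py').read())
print("s",o["tool_pos"]@[.9403,-.3404,0])
d2=shot("side","s17.png",(260,205,350,285),8)
```

```text
t 16.0167 pos [ 0.5313 -0.1832  0.0732] axis deg -19.928610367242882 down [-0.0004  0.0002 -1.    ] open 0.01621750279910447 F [-0.6736  0.0069 -1.3324] q [-0.4645  0.0561  1.8871 -0.      1.1988  1.4541]
s 0.56193258130196
```

View pics/s17.png

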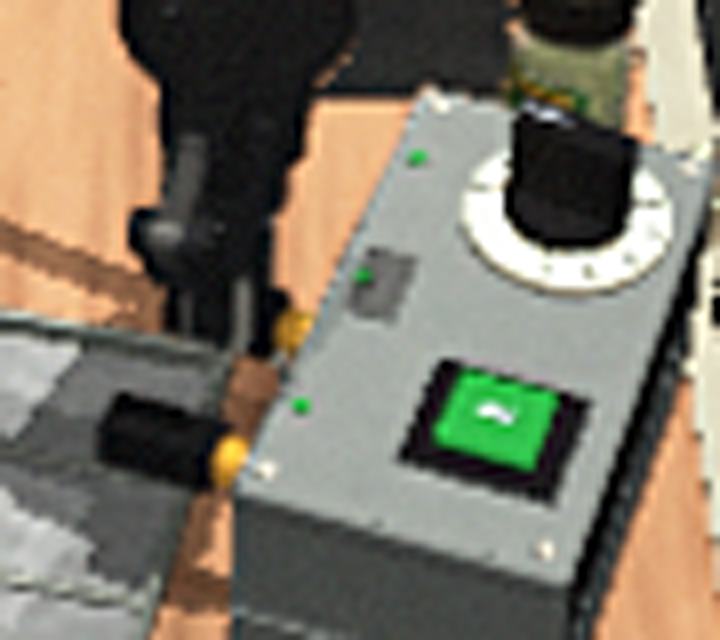

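play_rows(
  moves=[
    {"x":0.25,"y":-0.09,"z":0,"turn":0,"jaw":1.4},
    {"x":0,"y":0,"z":0,"turn":0,"jaw":1.4},
    {"x":0,"y":0,"z":0,"turn":0,"jaw":1.4},
    {"x":0,"y":0,"z":0,"turn":0,"jaw":1.4},
  ],
)

```text
t: 16.4
tool_pos: [0.5339, -0.1842, 0.0733]
tool_rot: [-0.357, -2.032, 2.032]
contact_force: [0.3, -0.3, -0.8]
opening: 0.0159
```

play_rows(
  moves=[
    {"x":0,"y":0,"z":0,"turn":0,"jaw":2.6},
    {"x":0,"y":0,"z":0,"turn":0,"jaw":2.6},
    {"x":0,"y":0,"z":0,"turn":0,"jaw":2.6},
    {"x":0,"y":0,"z":2,"turn":0,"jaw":2.6},
    {"x":0,"y":0,"z":3,"turn":0,"jaw":2.6},
    {"x":0,"y":0,"z":3,"turn":0,"jaw":2.6},
  ],
)

```text
t: 16.9
tool_pos: [0.533, -0.1837, 0.153]
tool_rot: [-0.354, -2.032, 2.03]
contact_force: [0.3, 0.1, 0.1]
opening: 0.0263
```

play_rows(
  moves=[
    {"x":-3,"y":0,"z":2,"turn":0,"jaw":2.6},
    {"x":-4,"y":0,"z":0,"turn":0,"jaw":2.6},
    {"x":-4,"y":0,"z":0,"turn":0,"jaw":2.6},
    {"x":-3,"y":0,"z":0,"turn":0,"jaw":2.6},
    {"x":0,"y":0,"z":0,"turn":0,"jaw":2.6},
  ],
)

```text
t: 17.32
tool_pos: [0.3901, -0.1836, 0.1724]
tool_rot: [-0.357, -2.03, 2.031]
contact_force: [-0.3, 0.0, 0.2]
opening: 0.026
```

Run:
```python
exec(open('st.py').read())
d=shot("top","t18.png",(262,160,342,240),7.3);d2=shot("side","s18.png",(260,205,350,285),8)
```

```text
t 17.3167 pos [ 0.3901 -0.1836  0.1724] axis deg -20.042895057808323 down [-0.0017 -0.     -1.    ] open 0.025981690569066275 F [-0.3223  0.0241  0.1629] q [-0.6122 -0.3992  2.1085 -0.001   1.4338  1.3086]
```

View pics/t18.png

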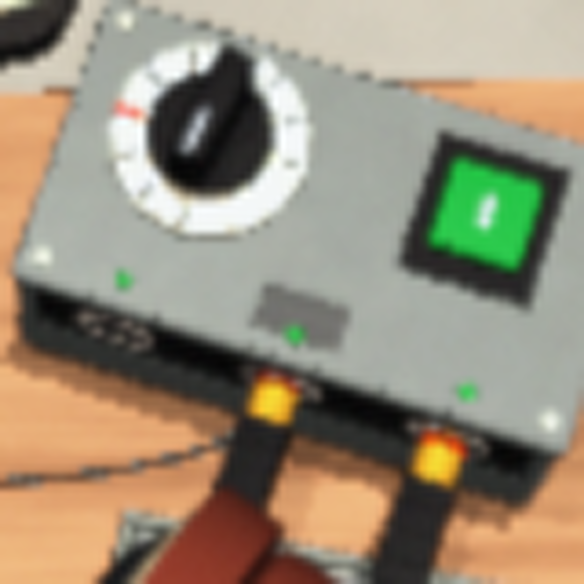

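View pics/s18.png

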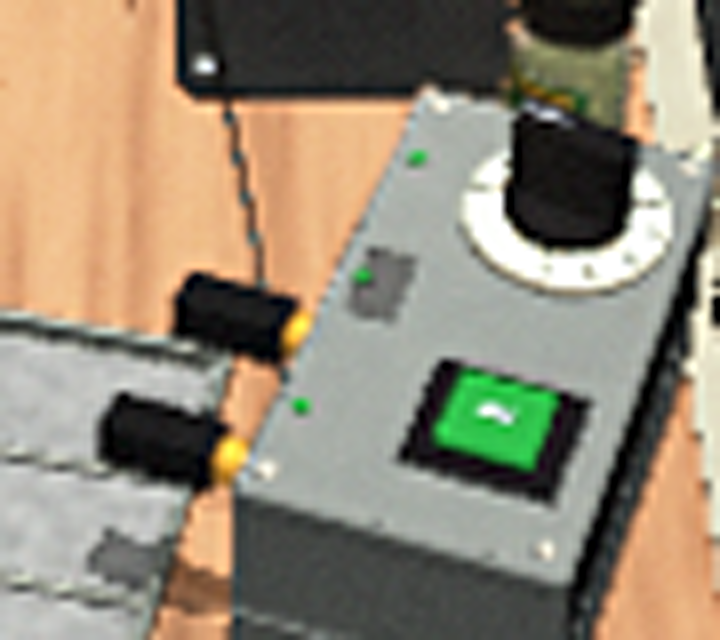

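play_rows(
  moves=[
    {"x":3,"y":-1.4,"z":0,"turn":0,"jaw":2.8},
    {"x":3.1,"y":-1.4,"z":0,"turn":0,"jaw":2.8},
    {"x":3,"y":-1.4,"z":0,"turn":0,"jaw":2.8},
    {"x":3,"y":-1.4,"z":-2,"turn":0,"jaw":2.8},
    {"x":0,"y":0,"z":-2,"turn":0,"jaw":2.8},
    {"x":0,"y":0,"z":0,"turn":0,"jaw":2.8},
    {"x":0,"y":0,"z":0,"turn":0,"jaw":2.8},
  ],
)

```text
t: 18.0
tool_pos: [0.5149, -0.2395, 0.1313]
tool_rot: [-0.352, -2.033, 2.029]
contact_force: [-0.6, 0.7, -0.0]
opening: 0.0279
```

play_rows(
  moves=[
    {"x":-0.25,"y":0,"z":-2,"turn":0,"jaw":2.8},
    {"x":0,"y":0,"z":-2,"turn":0,"jaw":2.8},
    {"x":0,"y":0,"z":-1.8,"turn":0,"jaw":2.8},
    {"x":0,"y":0,"z":0,"turn":0,"jaw":2.8},
    {"x":0,"y":0,"z":0,"turn":0,"jaw":2.8},
    {"x":0,"y":0,"z":0,"turn":0,"jaw":2.8},
  ],
)

```text
t: 18.5
tool_pos: [0.5135, -0.2408, 0.0777]
tool_rot: [-0.36, -2.032, 2.035]
contact_force: [-0.1, 0.8, 0.0]
opening: 0.0282
```

play_rows(
  moves=[
    {"x":-0.05,"y":0.1,"z":-0.4,"turn":0,"jaw":2.8},
    {"x":0,"y":0,"z":0,"turn":0,"jaw":2.8},
    {"x":0,"y":0,"z":0,"turn":0,"jaw":2.8},
    {"x":0,"y":0,"z":0,"turn":0,"jaw":2.8},
  ],
)

```text
t: 18.83
tool_pos: [0.5122, -0.2393, 0.0719]
tool_rot: [-0.358, -2.032, 2.033]
contact_force: [0.5, -1.4, 0.4]
opening: 0.0281
```

play_rows(
  moves=[
    {"x":0,"y":0,"z":0,"turn":0,"jaw":1.4},
    {"x":0,"y":0,"z":0,"turn":0,"jaw":1.4},
    {"x":0,"y":0,"z":0,"turn":0,"jaw":1.4},
    {"x":0,"y":0,"z":0,"turn":0,"jaw":1.4},
    {"x":0.16,"y":-0.06,"z":0,"turn":0,"jaw":1.4},
    {"x":0,"y":0,"z":0,"turn":0,"jaw":1.4},
    {"x":0,"y":0,"z":0,"turn":0,"jaw":1.4},
    {"x":0,"y":0,"z":0,"turn":0,"jaw":1.4},
  ],
)

```text
t: 19.5
tool_pos: [0.5135, -0.2398, 0.0715]
tool_rot: [-0.357, -2.032, 2.032]
contact_force: [-3.2, 1.5, 5.6]
opening: 0.0161
```

play_rows(
  moves=[
    {"x":0,"y":0,"z":0,"turn":0,"jaw":2.6},
    {"x":0,"y":0,"z":0,"turn":0,"jaw":2.6},
    {"x":0,"y":0,"z":0,"turn":0,"jaw":2.6},
    {"x":0,"y":0,"z":2,"turn":0,"jaw":2.6},
    {"x":0,"y":0,"z":4,"turn":0,"jaw":2.6},
    {"x":0,"y":0,"z":4,"turn":0,"jaw":2.6},
    {"x":-4,"y":0,"z":2,"turn":0,"jaw":2.6},
    {"x":-4,"y":0,"z":0,"turn":0,"jaw":2.6},
  ],
)

```text
t: 20.17
tool_pos: [0.4393, -0.2419, 0.1967]
tool_rot: [-0.366, -2.032, 2.043]
contact_force: [-0.6, -1.1, 0.1]
opening: 0.0258
```

play_rows(
  moves=[
    {"x":-4,"y":0,"z":0,"turn":0,"jaw":4},
    {"x":-2,"y":0,"z":0,"turn":0,"jaw":4},
    {"x":0,"y":0,"z":0,"turn":0,"jaw":4},
  ],
)

```text
t: 20.42
tool_pos: [0.3735, -0.2397, 0.1894]
tool_rot: [-0.359, -2.03, 2.031]
contact_force: [0.1, -0.2, -0.5]
opening: 0.0401
```

Run:
```python
exec(open('st.py').read())
d=shot("top","t19.png",(262,160,342,240),7.3);d2=shot("side","s19.png",(260,205,350,285),8)
```

```text
t 20.4167 pos [ 0.3735 -0.2397  0.1894] axis deg -20.06963614854972 down [-0.0004 -0.0006 -1.    ] open 0.040063658341089166 F [ 0.0584 -0.1627 -0.5084] q [-0.738  -0.3775  2.064  -0.0007  1.4551  1.1832]
```

View pics/t19.png

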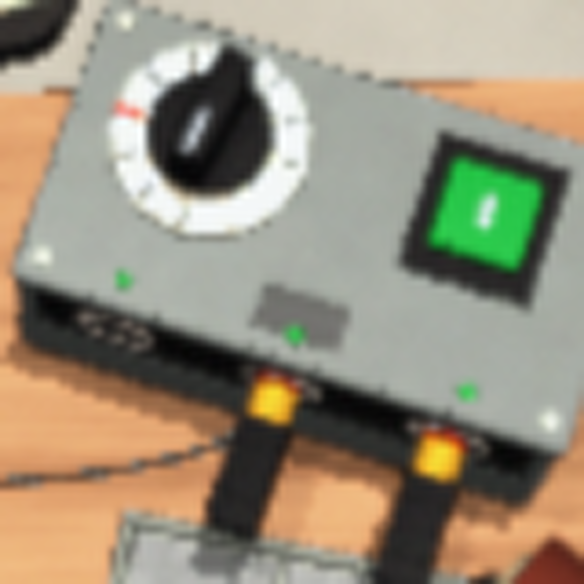

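Run:
```python
exec(open('st.py').read())
d=shot("top","t20.png",(270,158,310,198),14);d2=shot("side","s20.png",(310,200,350,240),14)
u=lambda p,s,o:[(p[0]+.5)/s-.5+o[0],(p[1]+.5)/s-.5+o[1]]
print(tri(d,u((195,130),7.3,(262,160)),d2,u((545,113),8,(260,205))))
for n in("top","side"):
  for q in("dial_grip","key_top"):print(q,n,[(np.round(r["point"],1).tolist(),round(r["score"],2)) for r in pinpoint(n,q)])
```

```text
t 20.5167 pos [ 0.3761 -0.24    0.19  ] axis deg -19.999099201755826 down [ 0.0012 -0.0007 -1.    ] open 0.03999318425233715 F [-0.1617 -0.4764  1.1411] q [-0.7354 -0.3725  2.0594  0.0003  1.4534  1.1845]
(array([ 0.6324, -0.1665,  0.1549]), np.float64(0.0012762795472122355))
dial_grip top [([293.8, 172.3], 0.66), ([238.4, 184.1], 0.21)]
key_top top [([277.3, 208.8], 0.61), ([326.5, 187.2], 0.46)]
dial_grip side [([332.5, 220.3], 0.66)]
key_top side []
```

View pics/t20.png

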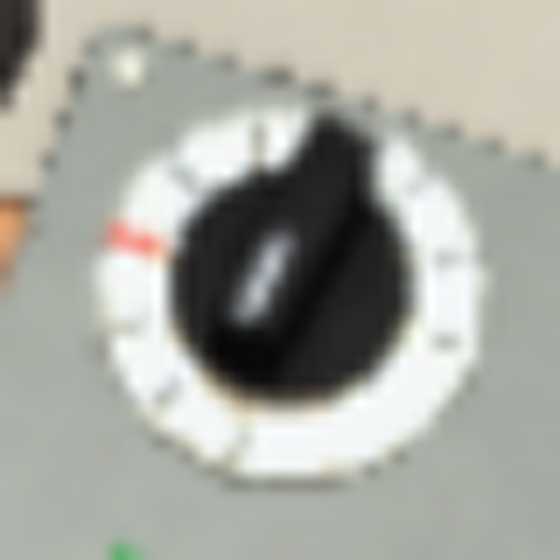

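View pics/s20.png

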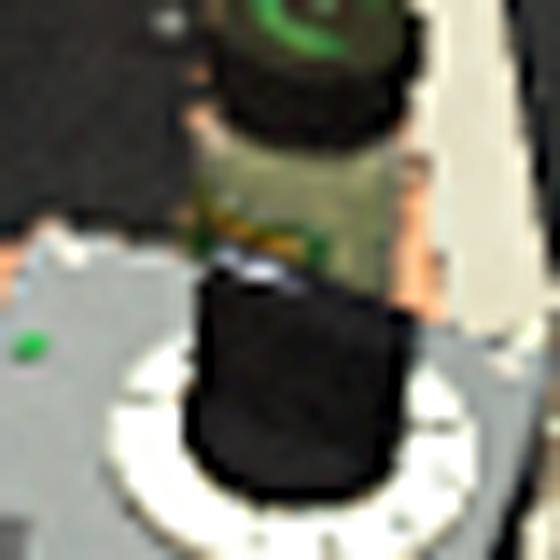

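Run:
```python
from h import *
np.set_printoptions(precision=4,suppress=True)
d=eyes.get_image("top");d2=eyes.get_image("side")
u=lambda p,s,o:[(p[0]+.5)/s-.5+o[0],(p[1]+.5)/s-.5+o[1]]
t=lambda *p:u(p,14,(270,158));s=lambda *p:u(p,14,(310,200))
for z in(.148,.152):
    a=atz(d,t(287,238),z);b=atz(d,t(242,322),z);v=b-a;print("line",a,b,np.degrees(np.arctan2(v[1],v[0]))%180,np.linalg.norm(v))
    a=atz(d,t(340,125),z);b=atz(d,t(235,345),z);v=b-a;print("bar",a,b,(a+b)/2,np.degrees(np.arctan2(v[1],v[0]))%180,np.linalg.norm(v))
    a=atz(d2,s(208,272),z);b=atz(d2,s(410,312),z);v=b-a;print("side bar",a,b,(a+b)/2,np.degrees(np.arctan2(v[1],v[0]))%180,np.linalg.norm(v))
c=atz(d,t(290,290),.109)
for n,p in(("0",(236,445)),("30",(165,395)),("60",(128,325)),("red",(135,238)),("180",(345,105))):
    v=atz(d,t(*p),.109)-c;print(n,np.degrees(np.arctan2(v[1],v[0])))
print("c",c)
```

```text
line [ 0.6422 -0.1709  0.148 ] [ 0.6275 -0.1629  0.148 ] 151.3146912251934 0.01671737741132724
bar [ 0.6621 -0.1806  0.148 ] [ 0.6235 -0.1616  0.148 ] [ 0.6428 -0.1711  0.148 ] 153.89636556893416 0.042993814099176346
side bar [ 0.6242 -0.1604  0.148 ] [ 0.6607 -0.1706  0.148 ] [ 0.6425 -0.1655  0.148 ] 164.35354362009784 0.03786601806410254
line [ 0.6409 -0.1708  0.152 ] [ 0.6263 -0.1628  0.152 ] 151.31469122519331 0.016642283831233232
bar [ 0.6607 -0.1804  0.152 ] [ 0.6223 -0.1616  0.152 ] [ 0.6415 -0.171   0.152 ] 153.89636556893421 0.04280068814746989
side bar [ 0.6236 -0.1648  0.152 ] [ 0.6599 -0.175   0.152 ] [ 0.6417 -0.1699  0.152 ] 164.35354362009804 0.037650044765590814
0 159.92691525683244
30 129.77836237682916
60 101.30339471172357
red 69.20366334605822
180 -17.525786595350894
c [ 0.6455 -0.1724  0.109 ]
```

play_rows(
  moves=[
    {"x":3.3,"y":0.8,"z":0.2,"turn":7,"jaw":4},
    {"x":3.3,"y":0.8,"z":0.2,"turn":7,"jaw":4},
    {"x":3.3,"y":0.8,"z":0.2,"turn":7,"jaw":4},
    {"x":3.3,"y":0.9,"z":0.2,"turn":7,"jaw":4},
    {"x":3.3,"y":0.9,"z":0.2,"turn":7,"jaw":4},
    {"x":3.3,"y":0.9,"z":0,"turn":7,"jaw":4},
    {"x":3.3,"y":0.9,"z":0,"turn":7,"jaw":4},
    {"x":3.3,"y":0.9,"z":0,"turn":7,"jaw":4},
  ],
)

```text
t: 21.58
tool_pos: [0.6421, -0.1699, 0.1994]
tool_rot: [-0.612, 1.857, -1.856]
contact_force: [-0.2, 0.0, 1.4]
opening: 0.04
```

play_rows(
  moves=[
    {"x":0,"y":0,"z":0,"turn":7,"jaw":4},
    {"x":0,"y":0,"z":0,"turn":7,"jaw":4},
    {"x":0,"y":0,"z":0,"turn":7,"jaw":4},
    {"x":0,"y":0,"z":0,"turn":7,"jaw":4},
    {"x":0,"y":0,"z":0,"turn":7,"jaw":4},
    {"x":0,"y":0,"z":0,"turn":7,"jaw":4},
    {"x":0,"y":0,"z":0,"turn":7,"jaw":4},
    {"x":0,"y":0,"z":0,"turn":7,"jaw":4},
  ],
)

```text
t: 22.25
tool_pos: [0.6405, -0.1706, 0.1994]
tool_rot: [-1.229, 1.178, -1.177]
contact_force: [0.3, 0.1, -0.6]
opening: 0.0398
```

play_rows(
  moves=[
    {"x":0,"y":0,"z":0,"turn":7,"jaw":4},
    {"x":0,"y":0,"z":0,"turn":7,"jaw":4},
    {"x":0,"y":0,"z":0,"turn":7,"jaw":4},
    {"x":0,"y":0,"z":0,"turn":7,"jaw":4},
    {"x":0,"y":0,"z":0,"turn":7,"jaw":4},
    {"x":0,"y":0,"z":0,"turn":7,"jaw":4},
    {"x":0,"y":0,"z":0,"turn":7,"jaw":4},
    {"x":0,"y":0,"z":0,"turn":7,"jaw":4},
  ],
)

```text
t: 22.92
tool_pos: [0.6405, -0.1706, 0.1995]
tool_rot: [-1.527, 0.432, -0.431]
contact_force: [1.2, 0.0, 0.4]
opening: 0.0399
```

```bash
python3 st.py
```

```text
t 22.9167 pos [ 0.6405 -0.1706  0.1995] axis deg 148.44044575563717 down [-0.0006  0.0002 -1.    ] open 0.039916247827497205 F [1.236  0.0083 0.3704] q [-0.3725  0.1609  1.55    0.      1.4313 -1.3925]
```

play_rows(
  moves=[
    {"x":0.25,"y":0,"z":-1.5,"turn":4.6,"jaw":4},
    {"x":0,"y":0,"z":-2,"turn":0,"jaw":4},
    {"x":0,"y":0,"z":-1,"turn":0,"jaw":4},
    {"x":0,"y":0,"z":0,"turn":0,"jaw":4},
    {"x":0,"y":0,"z":0,"turn":0,"jaw":4},
  ],
)

```text
t: 23.33
tool_pos: [0.6423, -0.1705, 0.1538]
tool_rot: [-1.538, 0.376, -0.372]
contact_force: [-0.5, 0.2, 0.2]
opening: 0.0399
```

Run:
```python
exec(open('st.py').read())
d2=shot("side","s21.png",(280,160,380,260),6)
```

```text
t 23.3333 pos [ 0.6423 -0.1705  0.1538] axis deg 152.66853210670294 down [-0.0021  0.0008 -1.    ] open 0.03987670230240254 F [-0.4948  0.1592  0.1827] q [-0.3714  0.2011  1.5827 -0.      1.36   -1.4651]
```

View pics/s21.png

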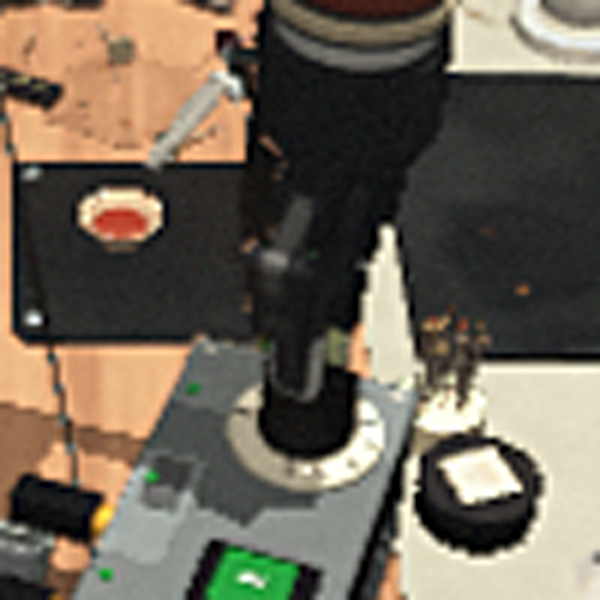

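play_rows(
  moves=[
    {"x":0,"y":0,"z":-0.7,"turn":0,"jaw":4},
    {"x":0,"y":0,"z":-0.7,"turn":0,"jaw":4},
    {"x":0,"y":0,"z":-0.7,"turn":0,"jaw":4},
    {"x":0,"y":0,"z":-0.6,"turn":0,"jaw":4},
    {"x":0,"y":0,"z":0,"turn":0,"jaw":4},
    {"x":0,"y":0,"z":0,"turn":0,"jaw":4},
  ],
)

```text
t: 23.88
tool_pos: [0.6423, -0.1706, 0.127]
tool_rot: [-1.538, 0.375, -0.373]
contact_force: [-1.0, -0.7, -0.0]
opening: 0.0401
```

play_rows(
  moves=[
    {"x":0,"y":0,"z":0,"turn":0,"jaw":1},
    {"x":0,"y":0,"z":0,"turn":0,"jaw":1},
    {"x":0,"y":0,"z":0,"turn":0,"jaw":1},
    {"x":0,"y":0,"z":0,"turn":0,"jaw":1},
    {"x":0,"y":0,"z":0,"turn":0,"jaw":1},
    {"x":0,"y":0,"z":0,"turn":0,"jaw":1},
  ],
  squeeze=30,
)

```text
t: 24.38
tool_pos: [0.6427, -0.1724, 0.1287]
tool_rot: [-1.541, 0.374, -0.375]
contact_force: [-2.7, -5.3, -0.2]
opening: 0.0131
```

```bash
python3 st.py
```

```text
t 24.3833 pos [ 0.6427 -0.1724  0.1287] axis deg 152.65014368864604 down [ 0.0001 -0.0028 -1.    ] open 0.013136283631456653 F [-2.6588 -5.2668 -0.1636] q [-0.3727  0.2237  1.6006 -0.0027  1.3162 -1.4655]
```

play_rows(
  moves=[
    {"x":0,"y":-0.2,"z":0,"turn":-4,"jaw":1},
    {"x":0,"y":0,"z":0,"turn":-6,"jaw":1},
    {"x":0,"y":0,"z":0,"turn":-6,"jaw":1},
    {"x":0,"y":0,"z":0,"turn":-6,"jaw":1},
    {"x":0,"y":0,"z":0,"turn":-6,"jaw":1},
    {"x":0,"y":0,"z":0,"turn":-6,"jaw":1},
    {"x":0,"y":0,"z":0,"turn":0,"jaw":1},
    {"x":0,"y":0,"z":0,"turn":0,"jaw":1},
  ],
)

```text
t: 25.05
tool_pos: [0.6423, -0.173, 0.1287]
tool_rot: [-1.407, 0.832, -0.831]
contact_force: [-4.7, -0.1, 3.8]
opening: 0.0133
```

play_rows(
  moves=[
    {"x":-0.1,"y":0,"z":0,"turn":-6,"jaw":1},
    {"x":-0.1,"y":0,"z":0,"turn":-6,"jaw":1},
    {"x":0,"y":0,"z":0,"turn":-6,"jaw":1},
    {"x":0,"y":0,"z":0,"turn":-6,"jaw":1},
    {"x":0,"y":0,"z":0,"turn":-6,"jaw":1},
    {"x":0,"y":0,"z":0,"turn":-6,"jaw":1},
    {"x":0,"y":0,"z":0,"turn":0,"jaw":1},
    {"x":0,"y":0,"z":0,"turn":0,"jaw":1},
  ],
)

```text
t: 25.72
tool_pos: [0.6415, -0.1732, 0.1287]
tool_rot: [-1.147, 1.298, -1.301]
contact_force: [1.2, -1.2, 2.2]
opening: 0.013
```

Run:
```python
exec(open('st.py').read())
print(o["wrist_torque"])
d2=shot("side","s22.png",(290,170,370,250),7.5)
```

```text
t 25.7167 pos [ 0.6415 -0.1732  0.1287] axis deg 82.90680805483693 down [ 0.0022 -0.0008 -1.    ] open 0.01303275552002088 F [ 1.187  -1.231   2.2056] q [-0.3755  0.2208  1.604   0.      1.3144 -0.2517]
[-0.2266 -0.0939 -0.0148]
```

View pics/s22.png

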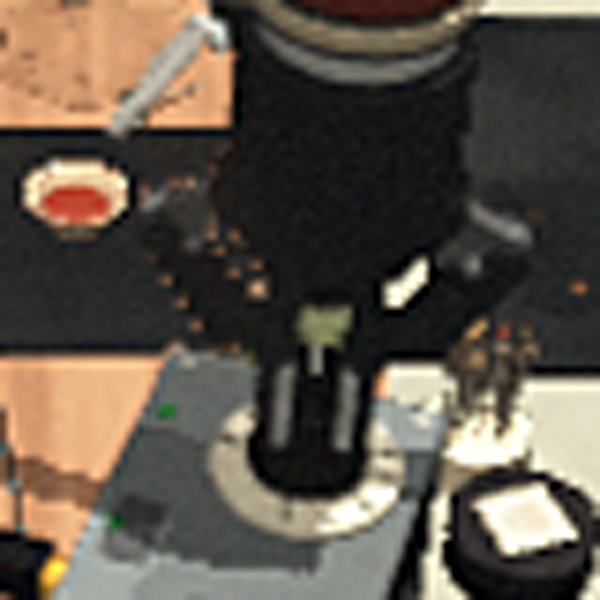

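play_rows(
  moves=[
    {"x":0,"y":0,"z":0,"turn":-6.4,"jaw":1},
    {"x":0,"y":0,"z":0,"turn":-6.4,"jaw":1},
    {"x":0,"y":0,"z":0,"turn":0,"jaw":1},
    {"x":0,"y":0,"z":0,"turn":0,"jaw":1},
    {"x":0,"y":0,"z":0,"turn":0,"jaw":1},
  ],
)

```text
t: 26.18
tool_pos: [0.6413, -0.1731, 0.1287]
tool_rot: [-1.023, 1.459, -1.462]
contact_force: [-0.1, -2.1, 3.3]
opening: 0.013
```

```bash
python3 st.py
```

```text
t 26.1833 pos [ 0.6413 -0.1731  0.1287] axis deg 70.07140013623373 down [ 0.0015 -0.0007 -1.    ] open 0.012982071634068837 F [-0.118  -2.064   3.2509] q [-0.3755  0.2207  1.6041 -0.0001  1.3151 -0.0277]
```

play_rows(
  moves=[
    {"x":0,"y":0,"z":0,"turn":0,"jaw":4},
    {"x":0,"y":0,"z":0,"turn":0,"jaw":4},
    {"x":0,"y":0,"z":0,"turn":0,"jaw":4},
    {"x":0,"y":0,"z":0,"turn":0,"jaw":4},
    {"x":0,"y":0,"z":2,"turn":0,"jaw":4},
    {"x":0,"y":0,"z":3,"turn":0,"jaw":4},
    {"x":0,"y":0,"z":3,"turn":0,"jaw":4},
    {"x":0,"y":-2,"z":0,"turn":0,"jaw":4},
  ],
)

```text
t: 26.85
tool_pos: [0.6441, -0.1914, 0.216]
tool_rot: [-1.017, 1.451, -1.466]
contact_force: [1.1, -0.2, 2.4]
opening: 0.0399
```

play_rows(
  moves=[
    {"x":-0.5,"y":-4,"z":0,"turn":0,"jaw":4},
    {"x":-0.5,"y":-4,"z":0,"turn":0,"jaw":4},
    {"x":-0.5,"y":-4,"z":0,"turn":0,"jaw":4},
    {"x":-0.5,"y":-4,"z":0,"turn":0,"jaw":4},
    {"x":0,"y":-4,"z":0,"turn":0,"jaw":4},
    {"x":0,"y":0,"z":0,"turn":0,"jaw":4},
  ],
)

```text
t: 27.35
tool_pos: [0.6188, -0.3996, 0.2069]
tool_rot: [-1.021, 1.467, -1.469]
contact_force: [-0.5, 0.4, -0.4]
opening: 0.0403
```

Run:
```python
exec(open('st.py').read())
d=shot("top","t23.png",(262,150,352,240),6.5);d2=shot("side","s23.png",(250,190,370,310),5)
```

```text
t 27.35 pos [ 0.6188 -0.3996  0.2069] axis deg 69.5313215565593 down [-0.001  -0.0024 -1.    ] open 0.04026496709250727 F [-0.5091  0.4247 -0.3651] q [-0.6733  0.3232  1.3473 -0.0025  1.4704 -0.3158]
```

View pics/t23.png

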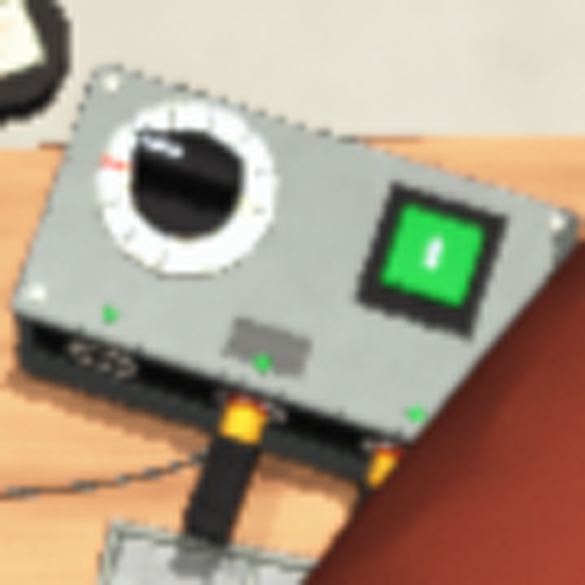

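View pics/s23.png

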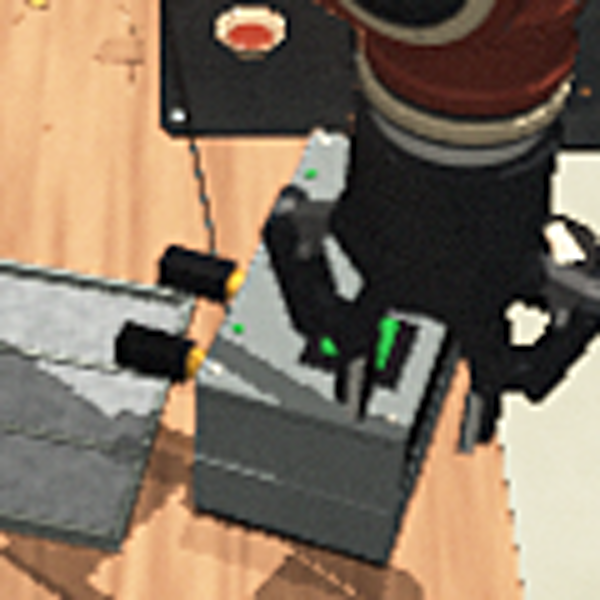

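Run:
```python
from h import *
np.set_printoptions(precision=4,suppress=True)
d=shot("top","t24.png",(270,158,310,198),14)
```

```text
(no output)
```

View pics/t24.png

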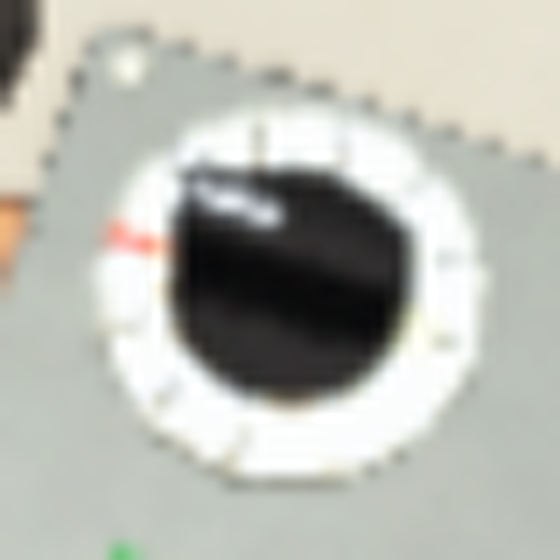

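Run:
```python
from h import *
d=eyes.get_image("top");g=d["img"].astype(float).min(2)
ys,xs=np.mgrid[170:176,282:292];w=np.clip(g[170:176,282:292]-70,0,None)
print(g[168:178,280:294].astype(int))
u=lambda p,s,o:[(p[0]+.5)/s-.5+o[0],(p[1]+.5)/s-.5+o[1]]
for a,b in(((278,215),(195,185)),((282,212),(192,182))):
    v=atz(d,u(b,14,(270,158)),.151)-atz(d,u(a,14,(270,158)),.151);print(np.degrees(np.arctan2(v[1],v[0])),v)
c=atz(d,u((290,290),14,(270,158)),.109);v=atz(d,u((135,238),14,(270,158)),.109)-c;print(np.degrees(np.arctan2(v[1],v[0])))
```

```text
[[182 189 203 242 244 248 250 246 202 249 248 249 250 247]
 [206 227 226 231 189 218 239 235 189 234 216 221 240 235]
 [239 246 208 127 125 106 114 114  76  91  81  84  99 117]
 [249 250 237 144 179 156 156 123  75  51  36  38  38  46]
 [250 248 201  93 129 200 228 196 151 126  55  37  36  34]
 [248 244 131  51  59  83 102 133 192 190  78  42  39  38]
 [223 232 108  31  30  36  44  60  84  83  53  46  46  45]
 [141 167  83  22  12  18  24  29  35  42  44  46  45  46]
 [219 208  84  17  11  11  12  14  16  20  29  32  34  45]
 [249 236  93  18  11  11  10  11  11  13  13  14  19  27]]
67.76602230235154 [0.00567279 0.01387722 0.        ]
69.25873979437587 [0.0057037  0.01506159 0.        ]
69.20366334605822
```

play_rows(
  moves=[
    {"x":-0.1,"y":3.4,"z":0,"turn":0,"jaw":0},
    {"x":-0.1,"y":3.4,"z":0,"turn":0,"jaw":0},
    {"x":-0.1,"y":3.4,"z":-1.5,"turn":0,"jaw":0},
    {"x":-0.1,"y":3.4,"z":-1.5,"turn":0,"jaw":0},
    {"x":0,"y":0,"z":-2,"turn":0,"jaw":0},
    {"x":0,"y":0,"z":-2,"turn":0,"jaw":0},
    {"x":0,"y":0,"z":0,"turn":0,"jaw":0},
    {"x":0,"y":0,"z":0,"turn":0,"jaw":0},
  ],
)

```text
t: 28.22
tool_pos: [0.6161, -0.2547, 0.1368]
tool_rot: [-1.025, 1.464, -1.459]
contact_force: [0.4, -0.4, 0.8]
opening: -0.0001
```

Run:
```python
exec(open('st.py').read())
d2=shot("side","s25.png",(270,190,370,290),6)
```

```text
t 28.2167 pos [ 0.6161 -0.2547  0.1368] axis deg 69.9966352978133 down [-0.0026  0.0017 -1.    ] open -5.6423979400185225e-05 F [ 0.4094 -0.3816  0.8061] q [-0.5036  0.2213  1.5892  0.0002  1.3342 -0.1545]
```

View pics/s25.png

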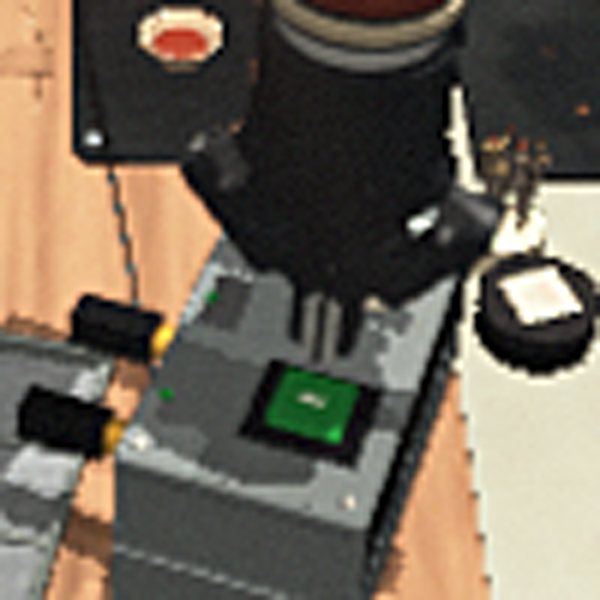

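play_rows(
  moves=[
    {"x":-0.1,"y":-0.8,"z":0,"turn":0,"jaw":0},
    {"x":0,"y":0,"z":-0.8,"turn":0,"jaw":0},
    {"x":0,"y":0,"z":-0.6,"turn":0,"jaw":0},
    {"x":0,"y":0,"z":0,"turn":0,"jaw":0},
    {"x":0,"y":0,"z":0,"turn":0,"jaw":0},
    {"x":0,"y":0,"z":0,"turn":0,"jaw":0},
  ],
)

```text
t: 28.77
tool_pos: [0.6157, -0.2649, 0.1238]
tool_rot: [-1.022, 1.464, -1.463]
contact_force: [0.3, 0.0, -0.8]
opening: -0.0004
```

Run:
```python
exec(open('st.py').read())
d2=shot("side","s26.png",(290,210,350,270),9.5)
```

```text
t 28.7667 pos [ 0.6157 -0.2649  0.1238] axis deg 69.85700160535943 down [-0.0003  0.0002 -1.    ] open -0.0003660143010571196 F [ 0.2942  0.0366 -0.8335] q [-0.5173  0.2398  1.5904  0.0001  1.3118 -0.1658]
```

View pics/s26.png

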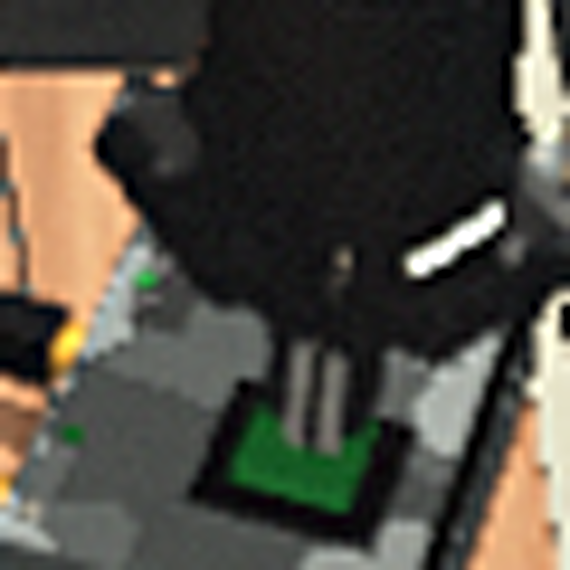

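play_rows(
  moves=[
    {"x":0,"y":0.1,"z":-0.3,"turn":0,"jaw":0},
    {"x":0,"y":0,"z":-0.3,"turn":0,"jaw":0},
    {"x":0,"y":0,"z":0,"turn":0,"jaw":0},
    {"x":0,"y":0,"z":0,"turn":0,"jaw":0},
  ],
)

```text
t: 29.15
tool_pos: [0.6155, -0.2636, 0.1174]
tool_rot: [-1.022, 1.464, -1.462]
contact_force: [-0.0, -0.4, -0.7]
opening: -0.0001
```

play_rows(
  moves=[
    {"x":0,"y":0,"z":-0.1,"turn":0,"jaw":0},
    {"x":0,"y":0,"z":0,"turn":0,"jaw":0},
    {"x":0,"y":0,"z":0,"turn":0,"jaw":0},
  ],
)

```text
t: 29.4
tool_pos: [0.6158, -0.2638, 0.117]
tool_rot: [-1.022, 1.463, -1.463]
contact_force: [-0.4, 0.1, 0.4]
opening: 0.0004
```

play_rows(
  moves=[
    {"x":0,"y":0,"z":-0.1,"turn":0,"jaw":0},
    {"x":0,"y":0,"z":0,"turn":0,"jaw":0},
    {"x":0,"y":0,"z":0,"turn":0,"jaw":0},
  ],
)

```text
t: 29.65
tool_pos: [0.6159, -0.2639, 0.1161]
tool_rot: [-1.022, 1.463, -1.463]
contact_force: [-0.3, -0.5, 0.9]
opening: 0.0002
```

play_rows(
  moves=[
    {"x":0,"y":0,"z":-0.1,"turn":0,"jaw":0},
    {"x":0,"y":0,"z":0,"turn":0,"jaw":0},
    {"x":0,"y":0,"z":0,"turn":0,"jaw":0},
  ],
)

```text
t: 29.9
tool_pos: [0.6159, -0.2639, 0.1155]
tool_rot: [-1.022, 1.463, -1.463]
contact_force: [-0.2, -0.0, 2.3]
opening: -0.0
```

play_rows(
  moves=[
    {"x":0,"y":0,"z":-0.1,"turn":0,"jaw":0},
    {"x":0,"y":0,"z":0,"turn":0,"jaw":0},
    {"x":0,"y":0,"z":0,"turn":0,"jaw":0},
  ],
)

```text
t: 30.15
tool_pos: [0.6159, -0.2639, 0.1145]
tool_rot: [-1.022, 1.463, -1.463]
contact_force: [-1.6, 1.2, 4.4]
opening: 0.0003
```

play_rows(
  moves=[
    {"x":0,"y":0,"z":-0.1,"turn":0,"jaw":0},
    {"x":0,"y":0,"z":0,"turn":0,"jaw":0},
    {"x":0,"y":0,"z":0,"turn":0,"jaw":0},
  ],
)

```text
t: 30.4
tool_pos: [0.616, -0.2639, 0.1141]
tool_rot: [-1.022, 1.463, -1.463]
contact_force: [-3.0, 1.4, 7.5]
opening: -0.0003
```

play_rows(
  moves=[
    {"x":0,"y":0,"z":-0.1,"turn":0,"jaw":0},
    {"x":0,"y":0,"z":0,"turn":0,"jaw":0},
    {"x":0,"y":0,"z":0,"turn":0,"jaw":0},
  ],
)

```text
t: 30.65
tool_pos: [0.616, -0.2639, 0.114]
tool_rot: [-1.022, 1.463, -1.463]
contact_force: [-4.8, 1.8, 11.2]
opening: 0.0001
```

play_rows(
  moves=[
    {"x":0,"y":0,"z":1,"turn":0,"jaw":0},
    {"x":0,"y":0,"z":3,"turn":0,"jaw":0},
    {"x":0,"y":0,"z":4,"turn":0,"jaw":0},
    {"x":-1,"y":0,"z":2,"turn":-7,"jaw":2.6},
    {"x":-3,"y":0.5,"z":0,"turn":-7,"jaw":2.6},
    {"x":-3,"y":0.5,"z":0,"turn":-7,"jaw":2.6},
    {"x":-3,"y":0.5,"z":0,"turn":-7,"jaw":2.6},
    {"x":-3,"y":0.5,"z":0,"turn":-7,"jaw":2.6},
  ],
)

```text
t: 31.32
tool_pos: [0.4843, -0.2434, 0.2112]
tool_rot: [-0.584, 1.878, -1.877]
contact_force: [-1.1, -0.2, -0.7]
opening: 0.0261
```

play_rows(
  moves=[
    {"x":-3,"y":0,"z":0,"turn":-7,"jaw":2.6},
    {"x":-3,"y":0,"z":0,"turn":-7,"jaw":2.6},
    {"x":-3,"y":0,"z":0,"turn":-7,"jaw":2.6},
    {"x":-1,"y":0,"z":0,"turn":-7,"jaw":2.6},
    {"x":0,"y":0,"z":0,"turn":-7,"jaw":2.6},
    {"x":0,"y":0,"z":0,"turn":-7,"jaw":2.6},
    {"x":0,"y":0,"z":0,"turn":-6,"jaw":2.6},
    {"x":0,"y":0,"z":0,"turn":0,"jaw":2.6},
  ],
)

```text
t: 31.98
tool_pos: [0.3855, -0.2437, 0.2114]
tool_rot: [-0.243, -2.099, 2.099]
contact_force: [-0.2, 0.2, 0.8]
opening: 0.026
```

Run:
```python
exec(open('st.py').read())
d=shot("top","t27.png",(255,150,345,240),6.5);d2=shot("side","s27.png",(200,190,350,310),4.5)
```

```text
t 31.9833 pos [ 0.3855 -0.2437  0.2114] axis deg -13.242069045738177 down [-0.0002  0.0002 -1.    ] open 0.02597240903975534 F [-0.2153  0.2373  0.8239] q [-0.7273 -0.3587  2.0132  0.0001  1.4874  1.0746]
```

View pics/t27.png

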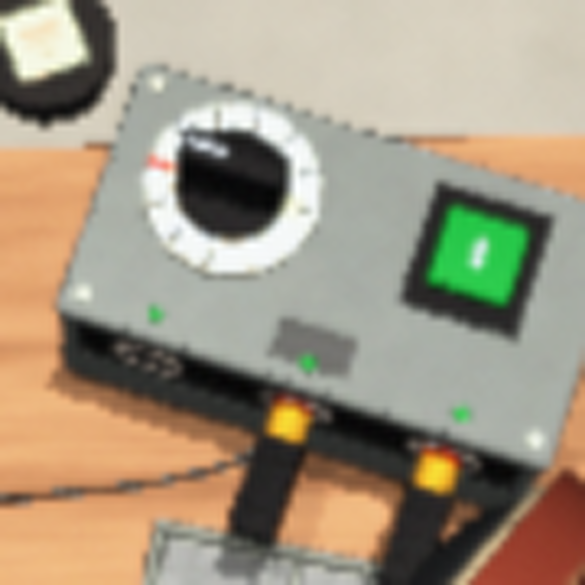

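View pics/s27.png

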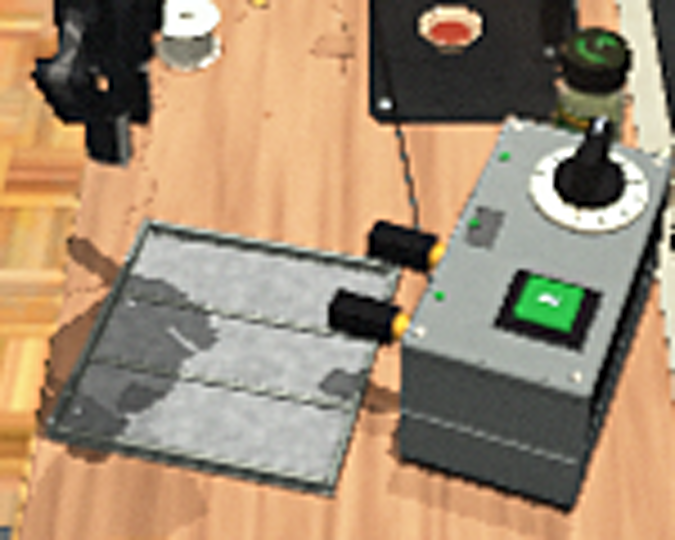

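Run:
```python
exec(open('st.py').read())
from scipy.ndimage import map_coordinates
d=eyes.get_image("top");im=d["img"].astype(float)
a=np.radians(-19.9);ax=np.array([np.cos(a),np.sin(a),0]);ay=np.array([-ax[1],ax[0],0])
m2=np.array([.565,-.1955,0])
for n,l in(("A",0),("B",-.06)):
    print(n)
    for s in np.arange(-.024,.0061,.0015):
        px=[proj(d,m2+ay*(l+e+.0015)+ax*s+[0,0,.081]) for e in(-.003,-.0015,0,.0015,.003)]
        c=[np.mean([map_coordinates(im[:,:,k],[[p[1]],[p[0]]],order=1)[0] for p in px]) for k in range(3)]
        print(round(s*1000,1),np.round(c).astype(int), end=" | ")
    print()
```

```text
t 32.0833 pos [ 0.3856 -0.2437  0.2115] axis deg -12.97446872508388 down [-0.0003  0.0003 -1.    ] open 0.026247204646167126 F [ 0.327  -0.2438 -0.0643] q [-0.727  -0.3583  2.0127  0.      1.4876  1.0703]
A
-24.0 [36 36 34] | -22.5 [35 34 33] | -21.0 [35 34 33] | -19.5 [36 35 34] | -18.0 [37 36 35] | -16.5 [44 40 36] | -15.0 [67 55 37] | -13.5 [120  91  38] | -12.0 [188 145  42] | -10.5 [229 184  45] | -9.0 [240 199  47] | -7.5 [243 204  49] | -6.0 [244 205  48] | -4.5 [243 204  48] | -3.0 [239 196  46] | -1.5 [222 167  41] | 0.0 [191 122  37] | 1.5 [156  89  45] | 3.0 [119  69  52] | 4.5 [88 61 53] | 6.0 [82 73 68] | 
B
-24.0 [39 37 38] | -22.5 [38 36 37] | -21.0 [40 37 37] | -19.5 [41 38 37] | -18.0 [43 40 38] | -16.5 [61 51 38] | -15.0 [106  83  39] | -13.5 [172 133  42] | -12.0 [222 178  45] | -10.5 [239 197  47] | -9.0 [243 205  48] | -7.5 [244 207  49] | -6.0 [243 206  49] | -4.5 [242 202  47] | -3.0 [237 182  42] | -1.5 [218 140  33] | 0.0 [185  93  30] | 1.5 [149  66  38] | 3.0 [114  61  50] | 4.5 [84 58 54] | 6.0 [80 72 68] |
```

play_rows(
  moves=[
    {"x":3.2,"y":0.1,"z":-1,"turn":-3.5,"jaw":2.8},
    {"x":3.2,"y":0.1,"z":-2,"turn":-3.5,"jaw":2.8},
    {"x":3.2,"y":0.1,"z":-2,"turn":0,"jaw":2.8},
    {"x":3.2,"y":0.1,"z":-2,"turn":0,"jaw":2.8},
    {"x":0,"y":0,"z":0,"turn":0,"jaw":2.8},
    {"x":0,"y":0,"z":0,"turn":0,"jaw":2.8},
    {"x":0,"y":0,"z":0,"turn":0,"jaw":2.8},
  ],
)

```text
t: 32.72
tool_pos: [0.5136, -0.2398, 0.142]
tool_rot: [-0.358, -2.031, 2.031]
contact_force: [0.0, 0.3, 0.3]
opening: 0.0278
```

```bash
python3 st.py
```

```text
t 32.7167 pos [ 0.5136 -0.2398  0.142 ] axis deg -20.05118641034879 down [-0.0006  0.0001 -1.    ] open 0.027798126411776616 F [0.0379 0.303  0.2935] q [-0.5679 -0.0128  1.8323 -0.0003  1.3226  1.3529]
```

Descend, grip, and pull straight back.

play_rows(
  moves=[
    {"x":0,"y":0,"z":-2.5,"turn":0,"jaw":2.8},
    {"x":0,"y":0,"z":-2.5,"turn":0,"jaw":2.8},
    {"x":0,"y":0,"z":-2,"turn":0,"jaw":2.8},
    {"x":0,"y":0,"z":0,"turn":0,"jaw":2.8},
    {"x":0,"y":0,"z":0,"turn":0,"jaw":2.8},
    {"x":0,"y":0,"z":0,"turn":0,"jaw":2.8},
  ],
)

```text
t: 33.22
tool_pos: [0.5146, -0.2408, 0.0747]
tool_rot: [-0.365, -2.03, 2.033]
contact_force: [0.5, -0.1, 0.5]
opening: 0.0278
```

play_rows(
  moves=[
    {"x":0,"y":0,"z":0,"turn":0,"jaw":1.4},
    {"x":0,"y":0,"z":0,"turn":0,"jaw":1.4},
    {"x":0,"y":0,"z":0,"turn":0,"jaw":1.4},
    {"x":0,"y":0,"z":0,"turn":0,"jaw":1.4},
    {"x":0,"y":0,"z":0,"turn":0,"jaw":1.4},
  ],
  squeeze=60,
)

```text
t: 33.63
tool_pos: [0.5149, -0.2409, 0.0743]
tool_rot: [-0.363, -2.03, 2.034]
contact_force: [-2.8, 0.2, 6.8]
opening: 0.0156
```

```bash
python3 st.py
```

```text
t 33.6333 pos [ 0.5149 -0.2409  0.0743] axis deg -20.12415772484617 down [ 0.0025 -0.0024 -1.    ] open 0.01559999483351511 F [-2.8387  0.244   6.7602] q [-0.5681  0.067   1.8736 -0.0007  1.1976  1.3541]
```

play_rows(
  moves=[
    {"x":-0.47,"y":0.17,"z":0,"turn":0,"jaw":1.4},
    {"x":-0.94,"y":0.34,"z":0,"turn":0,"jaw":1.4},
    {"x":-0.94,"y":0.34,"z":0,"turn":0,"jaw":1.4},
    {"x":-0.94,"y":0.34,"z":0,"turn":0,"jaw":1.4},
    {"x":-0.94,"y":0.34,"z":0,"turn":0,"jaw":1.4},
    {"x":0,"y":0,"z":0,"turn":0,"jaw":1.4},
  ],
)

```text
t: 34.13
tool_pos: [0.469, -0.2236, 0.0715]
tool_rot: [-0.358, -2.029, 2.029]
contact_force: [-3.6, 0.5, 5.4]
opening: 0.016
```

play_rows(
  moves=[
    {"x":-0.94,"y":0.34,"z":0,"turn":0,"jaw":1.4},
    {"x":-0.94,"y":0.34,"z":0,"turn":0,"jaw":1.4},
    {"x":-0.94,"y":0.34,"z":0,"turn":0,"jaw":1.4},
    {"x":-0.94,"y":0.34,"z":0,"turn":0,"jaw":1.4},
    {"x":-0.94,"y":0.34,"z":0,"turn":0,"jaw":1.4},
    {"x":0,"y":0,"z":0,"turn":0,"jaw":1.4},
  ],
)

```text
t: 34.63
tool_pos: [0.4207, -0.2052, 0.0693]
tool_rot: [-0.353, -2.031, 2.024]
contact_force: [-0.6, 0.9, -1.3]
opening: 0.0157
```

Run:
```python
exec(open('st.py').read())
d=shot("top","t28.png",(255,150,345,240),6.5);d2=shot("side","s28.png",(200,190,350,310),4.5)
```

```text
t 34.6333 pos [ 0.4207 -0.2052  0.0693] axis deg -20.1317383193566 down [-0.0061  0.0041 -1.    ] open 0.015740525388774556 F [-0.6102  0.9242 -1.3231] q [-0.6129 -0.1643  2.1052 -0.0002  1.208   1.3093]
```

View pics/s28.png

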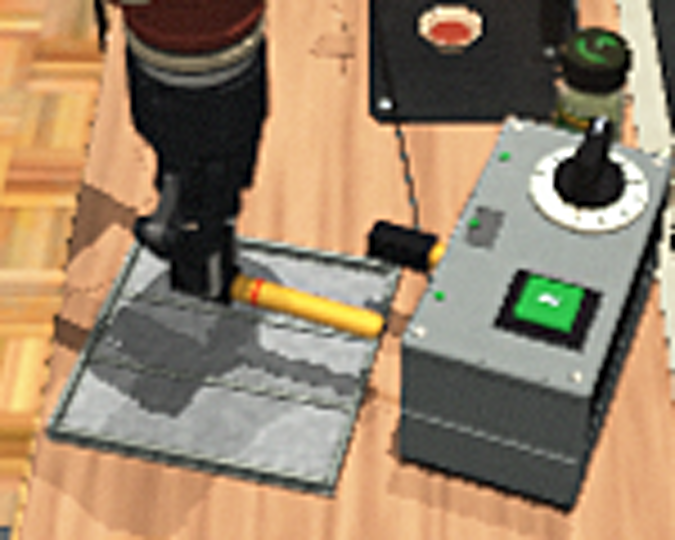

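play_rows(
  moves=[
    {"x":-1.6,"y":0.4,"z":0,"turn":3.7,"jaw":1.4},
    {"x":-1.6,"y":0.4,"z":0,"turn":3.7,"jaw":1.4},
    {"x":0,"y":0,"z":-1.5,"turn":0,"jaw":1.4},
    {"x":0,"y":0,"z":-1.5,"turn":0,"jaw":1.4},
    {"x":0,"y":0,"z":-1,"turn":0,"jaw":1.4},
    {"x":0,"y":0,"z":0,"turn":0,"jaw":1.4},
    {"x":0,"y":0,"z":0,"turn":0,"jaw":1.4},
    {"x":0,"y":0,"z":0,"turn":0,"jaw":1.4},
  ],
)

```text
t: 35.4
tool_pos: [0.3929, -0.1998, 0.0324]
tool_rot: [-0.235, -2.104, 2.104]
contact_force: [-0.3, -0.3, -1.0]
opening: 0.0158
```

Run:
```python
exec(open('st.py').read())
d2=shot("side","s29.png",(190,210,310,310),6)
```

```text
t 35.4 pos [ 0.3929 -0.1998  0.0324] axis deg -12.717606116824527 down [ 0.0002 -0.0002 -1.    ] open 0.01582520609278592 F [-0.3414 -0.3014 -1.0254] q [-0.6395 -0.1821  2.1912 -0.      1.1323  1.1532]
```

View pics/s29.png

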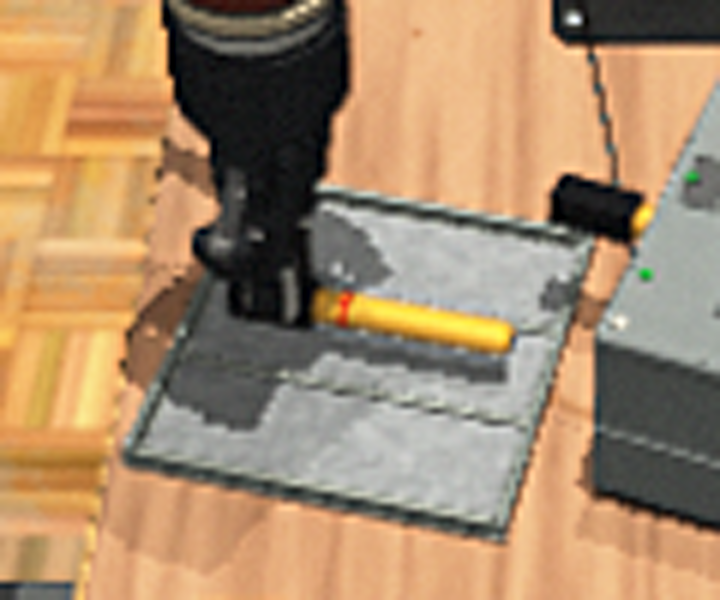

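play_rows(
  moves=[
    {"x":-0.3,"y":0.1,"z":-0.6,"turn":0,"jaw":1.4},
    {"x":0,"y":0,"z":-0.4,"turn":0,"jaw":1.4},
    {"x":0,"y":0,"z":-0.3,"turn":0,"jaw":1.4},
    {"x":0,"y":0,"z":0,"turn":0,"jaw":1.4},
    {"x":0,"y":0,"z":0,"turn":0,"jaw":1.4},
    {"x":0,"y":0,"z":0,"turn":0,"jaw":1.4},
  ],
)

```text
t: 35.95
tool_pos: [0.3895, -0.1985, 0.019]
tool_rot: [-0.235, -2.104, 2.104]
contact_force: [-1.0, -0.0, -0.4]
opening: 0.0156
```

play_rows(
  moves=[
    {"x":0,"y":0,"z":-0.2,"turn":0,"jaw":1.4},
    {"x":0,"y":0,"z":0,"turn":0,"jaw":1.4},
    {"x":0,"y":0,"z":0,"turn":0,"jaw":1.4},
  ],
)

```text
t: 36.2
tool_pos: [0.3897, -0.1986, 0.0171]
tool_rot: [-0.235, -2.104, 2.104]
contact_force: [0.5, -0.2, 0.0]
opening: 0.0161
```

play_rows(
  moves=[
    {"x":0,"y":0,"z":-0.2,"turn":0,"jaw":1.4},
    {"x":0,"y":0,"z":0,"turn":0,"jaw":1.4},
    {"x":0,"y":0,"z":0,"turn":0,"jaw":1.4},
  ],
)

```text
t: 36.45
tool_pos: [0.3898, -0.1988, 0.0168]
tool_rot: [-0.233, -2.104, 2.103]
contact_force: [-4.9, 2.7, 14.0]
opening: 0.0161
```

Contact with the floor. Release gently, lift and retreat toward A.

play_rows(
  moves=[
    {"x":0,"y":0,"z":0.1,"turn":0,"jaw":2.4},
    {"x":0,"y":0,"z":0,"turn":0,"jaw":2.6},
    {"x":0,"y":0,"z":0,"turn":0,"jaw":2.6},
    {"x":0,"y":0,"z":2,"turn":0,"jaw":2.6},
    {"x":0,"y":0,"z":4,"turn":0,"jaw":2.6},
    {"x":0,"y":0,"z":4,"turn":0,"jaw":2.6},
    {"x":0,"y":0,"z":3,"turn":-3,"jaw":2.6},
    {"x":3,"y":0,"z":1,"turn":-4,"jaw":2.6},
  ],
)

```text
t: 37.12
tool_pos: [0.4199, -0.2002, 0.1625]
tool_rot: [-0.368, -2.03, 2.04]
contact_force: [-0.0, -0.8, 1.1]
opening: 0.0258
```

Run:
```python
exec(open('st.py').read())
d2=shot("side","s30.png",(190,210,310,310),6)
```

```text
t 37.1167 pos [ 0.4199 -0.2002  0.1625] axis deg -20.010735354484993 down [ 0.0075 -0.0067 -0.9999] open 0.025784585819316128 F [-0.0203 -0.7919  1.0909] q [-0.6043 -0.301   2.0517 -0.0012  1.3809  1.3159]
```

View pics/s30.png

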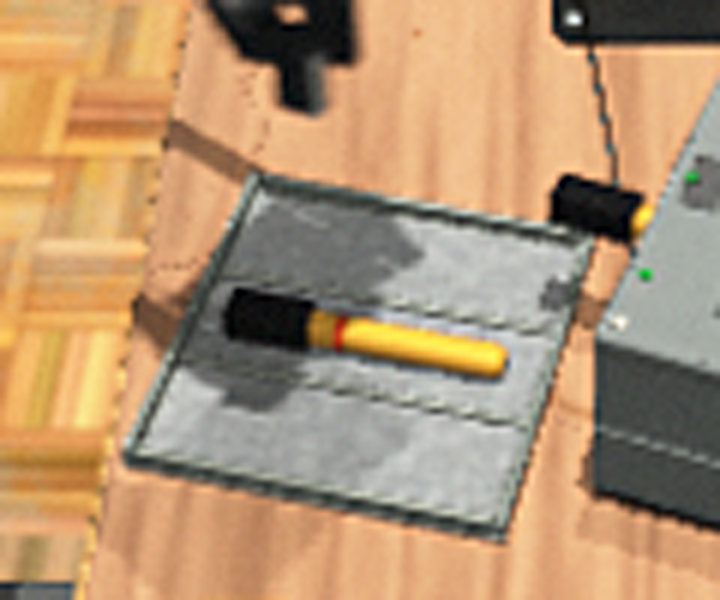

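play_rows(
  moves=[
    {"x":2.8,"y":0.4,"z":-0.3,"turn":0,"jaw":2.8},
    {"x":2.8,"y":0.4,"z":-0.5,"turn":0,"jaw":2.8},
    {"x":2.8,"y":0.4,"z":-0.5,"turn":0,"jaw":2.8},
    {"x":2.8,"y":0.4,"z":-1,"turn":0,"jaw":2.8},
    {"x":0,"y":0,"z":0,"turn":0,"jaw":2.8},
    {"x":0,"y":0,"z":0,"turn":0,"jaw":2.8},
    {"x":0,"y":0,"z":0,"turn":0,"jaw":2.8},
  ],
)

```text
t: 37.75
tool_pos: [0.5307, -0.1823, 0.132]
tool_rot: [-0.351, -2.034, 2.033]
contact_force: [1.0, 0.5, 0.1]
opening: 0.0278
```

Run:
```python
exec(open('st.py').read())
d2=shot("side","s31.png",(240,190,340,290),6)
```

```text
t 37.75 pos [ 0.5307 -0.1823  0.132 ] axis deg -19.704187132489906 down [-0.0019  0.0007 -1.    ] open 0.02777691317949688 F [0.967  0.4908 0.1198] q [-0.4633 -0.015   1.8521 -0.0002  1.3065  1.4514]
```

View pics/s31.png

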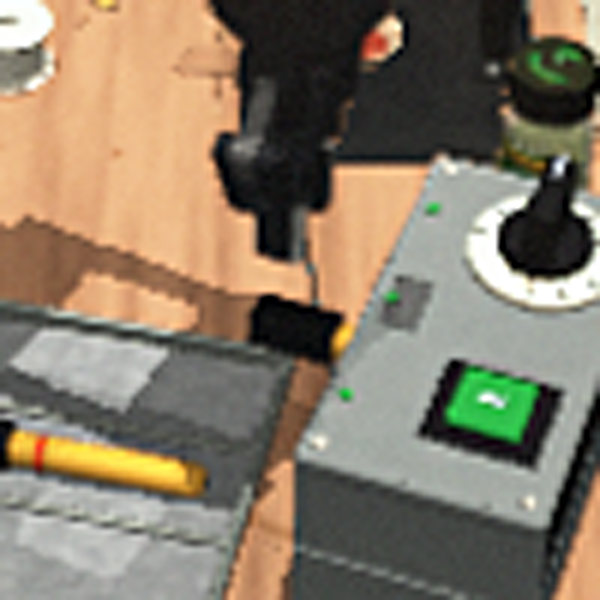

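play_rows(
  moves=[
    {"x":0.2,"y":-0.1,"z":-2,"turn":0,"jaw":2.8},
    {"x":0,"y":0,"z":-2,"turn":0,"jaw":2.8},
    {"x":0,"y":0,"z":-2,"turn":0,"jaw":2.8},
    {"x":0,"y":0,"z":0,"turn":0,"jaw":2.8},
    {"x":0,"y":0,"z":0,"turn":0,"jaw":2.8},
    {"x":0,"y":0,"z":0,"turn":0,"jaw":2.8},
    {"x":0,"y":0,"z":0,"turn":0,"jaw":2.8},
  ],
)

```text
t: 38.38
tool_pos: [0.5344, -0.1842, 0.0751]
tool_rot: [-0.358, -2.035, 2.037]
contact_force: [0.2, -0.2, 0.4]
opening: 0.0279
```

play_rows(
  moves=[
    {"x":0,"y":0,"z":0,"turn":0,"jaw":1.4},
    {"x":0,"y":0,"z":0,"turn":0,"jaw":1.4},
    {"x":0,"y":0,"z":0,"turn":0,"jaw":1.4},
    {"x":0,"y":0,"z":0,"turn":0,"jaw":1.4},
    {"x":0,"y":0,"z":0,"turn":0,"jaw":1.4},
  ],
  squeeze=60,
)

```text
t: 38.8
tool_pos: [0.5343, -0.184, 0.0743]
tool_rot: [-0.356, -2.034, 2.036]
contact_force: [-1.2, -0.3, 6.0]
opening: 0.0159
```

play_rows(
  moves=[
    {"x":-0.47,"y":0.17,"z":0,"turn":0,"jaw":1.4},
    {"x":-0.94,"y":0.34,"z":0,"turn":0,"jaw":1.4},
    {"x":-0.94,"y":0.34,"z":0,"turn":0,"jaw":1.4},
    {"x":-0.94,"y":0.34,"z":0,"turn":0,"jaw":1.4},
    {"x":-0.94,"y":0.34,"z":0,"turn":0,"jaw":1.4},
    {"x":0,"y":0,"z":0,"turn":0,"jaw":1.4},
  ],
)

```text
t: 39.3
tool_pos: [0.4884, -0.1671, 0.0722]
tool_rot: [-0.35, -2.034, 2.032]
contact_force: [-4.4, 0.6, 4.3]
opening: 0.0158
```

play_rows(
  moves=[
    {"x":-0.94,"y":0.34,"z":0,"turn":0,"jaw":1.4},
    {"x":-0.94,"y":0.34,"z":0,"turn":0,"jaw":1.4},
    {"x":-0.94,"y":0.34,"z":0,"turn":0,"jaw":1.4},
    {"x":-0.94,"y":0.34,"z":0,"turn":0,"jaw":1.4},
    {"x":-0.94,"y":0.34,"z":0,"turn":0,"jaw":1.4},
    {"x":0,"y":0,"z":0,"turn":0,"jaw":1.4},
  ],
)

```text
t: 39.8
tool_pos: [0.4406, -0.1494, 0.0707]
tool_rot: [-0.347, -2.034, 2.03]
contact_force: [-0.2, -0.2, -1.2]
opening: 0.0157
```

Run:
```python
exec(open('st.py').read())
d2=shot("side","s32.png",(200,190,350,310),4.5)
```

```text
t 39.8 pos [ 0.4406 -0.1494  0.0707] axis deg -19.72275432557943 down [-0.0056  0.0029 -1.    ] open 0.01565535000261067 F [-0.2079 -0.1711 -1.2166] q [-0.4871 -0.1749  2.1117 -0.0001  1.211   1.4279]
```

View pics/s32.png

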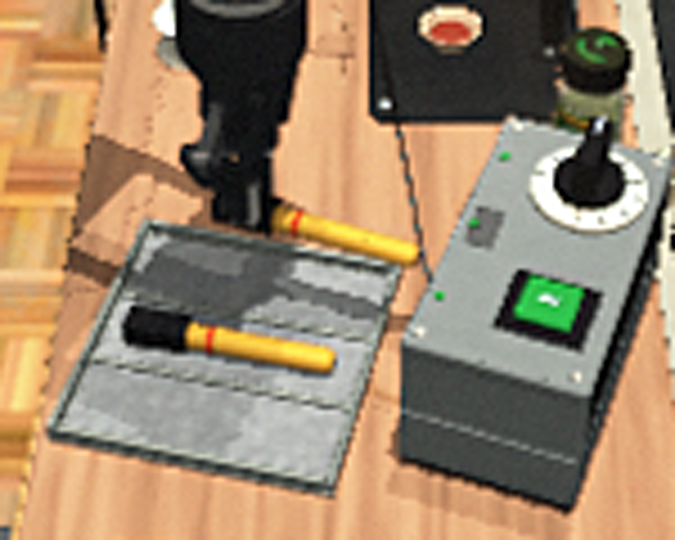

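play_rows(
  moves=[
    {"x":-1.8,"y":0.1,"z":0,"turn":3.6,"jaw":1.4},
    {"x":-1.8,"y":0.1,"z":0,"turn":3.6,"jaw":1.4},
    {"x":0,"y":0,"z":-1.5,"turn":0,"jaw":1.4},
    {"x":0,"y":0,"z":-1.5,"turn":0,"jaw":1.4},
    {"x":0,"y":0,"z":-1,"turn":0,"jaw":1.4},
    {"x":0,"y":0,"z":0,"turn":0,"jaw":1.4},
    {"x":0,"y":0,"z":0,"turn":0,"jaw":1.4},
    {"x":0,"y":0,"z":0,"turn":0,"jaw":1.4},
  ],
)

```text
t: 40.52
tool_pos: [0.4086, -0.1494, 0.0333]
tool_rot: [-0.231, -2.106, 2.106]
contact_force: [-0.3, -0.0, -0.1]
opening: 0.0158
```

Run:
```python
exec(open('st.py').read())
d2=shot("side","s33.png",(190,210,310,310),6)
```

```text
t 40.5167 pos [ 0.4086 -0.1494  0.0333] axis deg -12.522033180062152 down [ 0.0002 -0.0001 -1.    ] open 0.01579829013466194 F [-0.3375 -0.0023 -0.137 ] q [-0.522  -0.1998  2.2042  0.0001  1.137   1.2674]
```

View pics/s33.png

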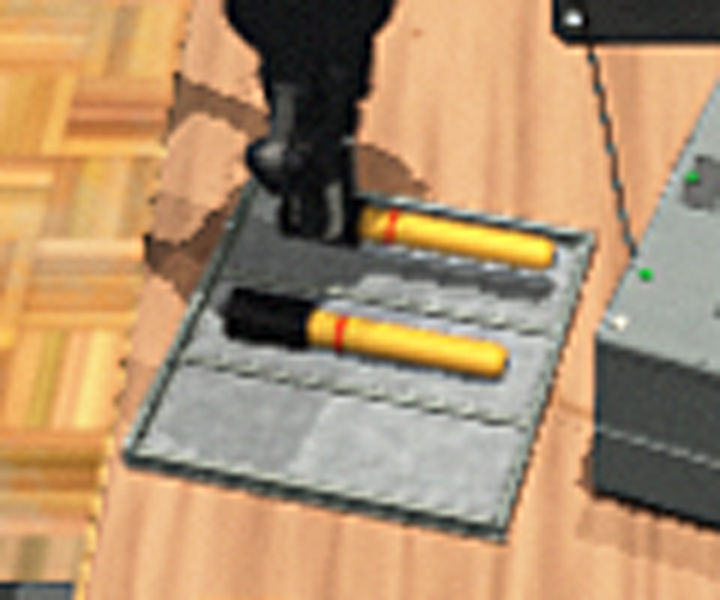

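play_rows(
  moves=[
    {"x":-0.5,"y":0.1,"z":-0.6,"turn":0,"jaw":1.4},
    {"x":0,"y":0,"z":-0.5,"turn":0,"jaw":1.4},
    {"x":0,"y":0,"z":-0.4,"turn":0,"jaw":1.4},
    {"x":0,"y":0,"z":0,"turn":0,"jaw":1.4},
    {"x":0,"y":0,"z":0,"turn":0,"jaw":1.4},
    {"x":0,"y":0,"z":0,"turn":0,"jaw":1.4},
  ],
)

```text
t: 41.07
tool_pos: [0.4031, -0.1482, 0.0178]
tool_rot: [-0.231, -2.106, 2.106]
contact_force: [0.0, 0.2, -0.4]
opening: 0.0158
```

play_rows(
  moves=[
    {"x":0,"y":0,"z":-0.15,"turn":0,"jaw":1.4},
    {"x":0,"y":0,"z":0,"turn":0,"jaw":1.4},
    {"x":0,"y":0,"z":0,"turn":0,"jaw":1.4},
  ],
)

```text
t: 41.32
tool_pos: [0.4034, -0.1484, 0.017]
tool_rot: [-0.231, -2.106, 2.106]
contact_force: [-1.7, 0.8, 5.6]
opening: 0.0157
```

Contact; release and retreat clear.

play_rows(
  moves=[
    {"x":0,"y":0,"z":0,"turn":0,"jaw":2.4},
    {"x":0,"y":0,"z":0,"turn":0,"jaw":2.6},
    {"x":0,"y":0,"z":0,"turn":0,"jaw":2.6},
    {"x":0,"y":0,"z":2,"turn":0,"jaw":2.6},
    {"x":0,"y":0,"z":4,"turn":0,"jaw":2.6},
    {"x":0,"y":0,"z":4,"turn":0,"jaw":2.6},
    {"x":0,"y":0,"z":4,"turn":0,"jaw":2.6},
    {"x":0,"y":-3,"z":2,"turn":0,"jaw":2.6},
  ],
)

```text
t: 41.98
tool_pos: [0.4051, -0.1768, 0.1817]
tool_rot: [-0.234, -2.11, 2.113]
contact_force: [1.6, -0.2, 0.1]
opening: 0.0264
```

play_rows(
  moves=[
    {"x":-0.5,"y":-4,"z":0,"turn":4,"jaw":4},
    {"x":-0.5,"y":-4,"z":0,"turn":4,"jaw":4},
    {"x":-0.5,"y":-4,"z":0,"turn":4,"jaw":4},
    {"x":-0.5,"y":-4,"z":0,"turn":4,"jaw":4},
    {"x":-0.5,"y":-4,"z":0,"turn":4,"jaw":4},
    {"x":-0.5,"y":-4,"z":0,"turn":4,"jaw":4},
    {"x":0,"y":-4,"z":0,"turn":4,"jaw":4},
    {"x":0,"y":0,"z":0,"turn":0,"jaw":4},
  ],
)

```text
t: 42.65
tool_pos: [0.3718, -0.464, 0.1752]
tool_rot: [-0.281, 2.077, -2.081]
contact_force: [-0.2, 0.7, -0.7]
opening: 0.0399
```

Run:
```python
exec(open('st.py').read())
d=shot("top","t34.png",(250,150,360,310),3.7);d2=shot("side","s34.png",(190,190,370,320),4.4)
```

```text
t 42.65 pos [ 0.3718 -0.464   0.1752] axis deg 15.322566199080043 down [-0.0009 -0.0016 -1.    ] open 0.0398656882014084 F [-0.1939  0.7249 -0.689 ] q [-1.0196  0.0212  1.7404 -0.0016  1.3792  0.2841]
```

View pics/t34.png

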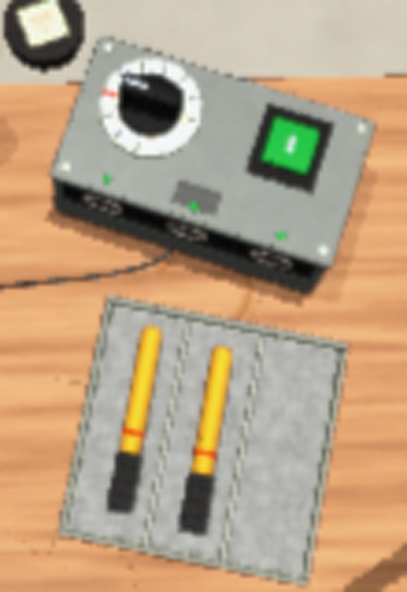

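View pics/s34.png

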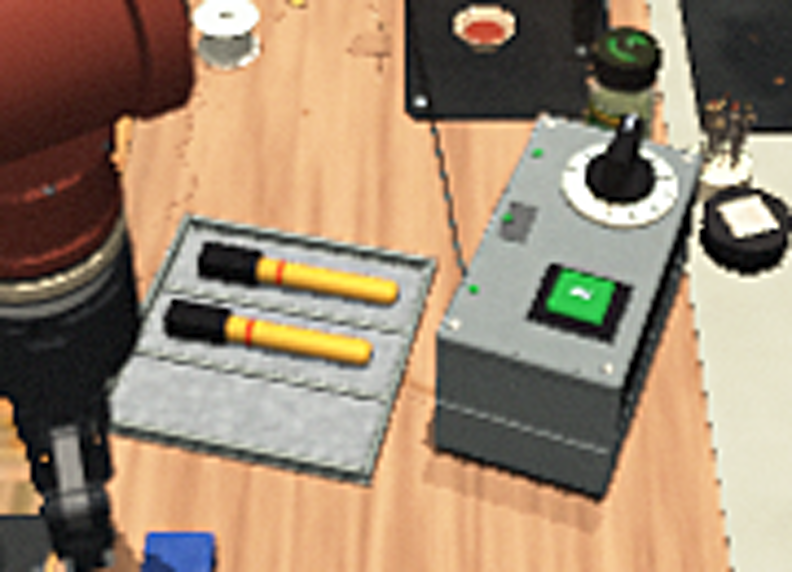

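```bash
python3 -c "
from station import finish_job
print(finish_job())"
```

```text
the job is handed in; nothing more can be done
None
```

The job is done and handed in at about 43 s of the 210 s allowed; no verdict came back.

- **Tubes in:** Only two tubes were there. I slid one into the right bore and one into the middle bore. I set the depth of the middle-bore tube by touching its nose to the front face; the right-bore tube needed one 1.7 mm push to match it.
- **Ring depth:** In the last top picture with both in, the middle-bore ring was level with the face. The right-bore tube stood about 1 mm farther out; I left it there.
- **Dial:** I turned it until the pointer measured about 68–69°. The red mark measured 69° in the picture and should lie at 70° from the tester's position. The last pictures still show the pointer at the mark.
- **Key:** I pressed it until it stopped yielding (7.5 N, then 11 N with no further travel), with both tubes in and the dial set. It then sprang back.
- **Tubes out:** I drew both out. The last pictures show them lying flat in the left and middle lanes of the tray, with the bores empty.
- **Bystanders and forces:** I moved nothing else on purpose. The jar and spool look undisturbed, and the wax block appears only at the edge of the last side picture. The highest wrist force in the readings was about 15 N.

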